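Pack hot drying dishes into the desiccator tray

TASK

The porcelain dishes on the steel drying rack are hot: using only the spatula, slide it under each one, carry it level, and set it down centred on its own bay of rails in the blue desiccator tray, never touching a dish with the gripper or tipping it. Stand or lay exactly three of the desiccant canisters in the tray's pocket, leaving the other two out on the bench, and lay the spatula back on its rest the way it was. Leave the pen, the bottle and the timer alone.

Things in the scene. Friction and masses are not known exactly. Their poses are not given: they have to be found in the camera images.
- dish1_center (a point): Centre (half-way up) of a hot shallow white porcelain drying dish with a brown dried sample cake, 76 mm across, 14 mm high, 0.11 kg, flat underside 7 mm below this point, z up. Starts on one of the three bays of the steel drying rack; two or three dishes are present, absent ones read None.
- dish2_center (a point): Centre (half-way up) of a hot shallow white porcelain drying dish with a brown dried sample cake, 76 mm across, 14 mm high, 0.11 kg, flat underside 7 mm below this point, z up. Starts on one of the three bays of the steel drying rack; two or three dishes are present, absent ones read None.
- dish3_center (a point): Centre (half-way up) of a hot shallow white porcelain drying dish with a brown dried sample cake, 76 mm across, 14 mm high, 0.11 kg, flat underside 7 mm below this point, z up. Starts on one of the three bays of the steel drying rack; two or three dishes are present, absent ones read None.
- rack: Steel drying rack, fixed. Origin on the bench under its middle, x along its rails, away from the open front (-x side). 3 bays at local y -86, 0, +86 mm: each two flat rails 4 mm wide, 120 mm long, clear gap 50 mm between them, tops 60 mm above the bench. Open below and in front but for posts under the rail ends and 6 mm high foot bars; rear posts stand 8 mm above the rails as stops, at x = +60 mm.
- tray: Blue desiccator tray fixed on the bench, 145 mm (local x) by 366 mm (local y), plate 4 mm thick; origin on the bench under its middle, open front = -x side. It carries 3 bays of white rails just like the drying rack's (tops 60 mm above the bench, 50 mm gap, 120 mm long, rear stops) at local y -36, +50, +136 mm, and at its -y end the canister pocket.
- tray_bay0 (a point): Middle of tray bay 0, between its two white rails at the height of the rail tops; x along the rails, away from the open front. A dish here is home when it lies level on the two rails, centred.
- tray_bay1 (a point): Middle of tray bay 1, between its two white rails at the height of the rail tops; x along the rails, away from the open front. A dish here is home when it lies level on the two rails, centred.
- tray_bay2 (a point): Middle of tray bay 2, between its two white rails at the height of the rail tops; x along the rails, away from the open front. A dish here is home when it lies level on the two rails, centred.
- tray_pocket (a point): Centre of the pocket's white floor at the tray's -y end, 4 mm above the bench; square pocket 84 by 84 mm inside, walls 12 mm high, 3 mm thick; open above. The edge of a dish in the nearest bay (+y side) is 64 mm from the pocket's centre line, 60 to 74 mm above the bench.
- spatula_grip (a point): Middle of the black handle of the cranked spatula (0.17 kg); x along the handle towards the blade, z up. Handle 105 mm long, 14 mm wide, 18 mm high. A steel shank slopes from its front end down to the rear edge of the blade, 77 mm ahead of this point.
- spatula_blade (a point): Centre of the top face of the spatula's steel blade: 118.5 mm ahead of the handle's middle and 50 mm below it. Blade flat and parallel to the handle, 83 mm long (along x), 36 mm wide, 2.5 mm thick.
- rest: Teal plastic spatula rest, fixed: plate 245 by 62 mm, 4 mm thick (local x -67.5 to +177.5 mm), and one fork at local x = -38 mm holding the rear of the handle between two prongs flaring outward (25 mm apart at mid height, floor 47.5 mm, tips 60 mm above the bench). The blade lies flat on the plate. Origin on the bench below the handle's middle, x the way the blade points.
- rest_home (a point): Where the middle of the spatula's handle belongs when it lies on its rest: 56.5 mm above the bench, x pointing the way the blade must point.
- can1_center (a point): Centre (half-way up) of a white desiccant canister with an orange band: upright closed cylinder 28 mm across, 42 mm high, 0.03 kg, z along its axis. Five stand loose on the bench between rack and tray.
- can2_center (a point): Centre (half-way up) of a white desiccant canister with an orange band: upright closed cylinder 28 mm across, 42 mm high, 0.03 kg, z along its axis. Five stand loose on the bench between rack and tray.
- can3_center (a point): Centre (half-way up) of a white desiccant canister with an orange band: upright closed cylinder 28 mm across, 42 mm high, 0.03 kg, z along its axis. Five stand loose on the bench between rack and tray.
- can4_center (a point): Centre (half-way up) of a white desiccant canister with an orange band: upright closed cylinder 28 mm across, 42 mm high, 0.03 kg, z along its axis. Five stand loose on the bench between rack and tray.
- can5_center (a point): Centre (half-way up) of a white desiccant canister with an orange band: upright closed cylinder 28 mm across, 42 mm high, 0.03 kg, z along its axis. Five stand loose on the bench between rack and tray.
- marker: Black marker pen lying on the bench, 135 mm long, 13 mm high; leave it alone. Origin under its middle.
- dropper: Small white dropper bottle, 28 mm across, 50 mm high; leave it alone. Origin under its middle.
- timer: White laboratory timer lying on the bench, 55 by 65 mm, 18 mm high; leave it alone. Origin under its middle.
Things that resemble listed ones, but are neither listed nor needed, are in the scene too. What is shaped like the part that bears can2_center but green or yellow is not meant.

How it is judged:
At the end, for the whole second after the job is handed in: Each dish present lies level and still on the tray's rails, within 20 mm of a bay's middle; exactly three canisters on the pocket's floor, the other two on the bench outside it; spatula still on its rest, handle within 25 mm (10 mm in height) and 0.2 rad of home ((horizontal distance between dish1_center and tray_bay0 below 0.02 m or horizontal distance between dish1_center and tray_bay1 below 0.02 m or horizontal distance between dish1_center and tray_bay2 below 0.02 m) and height (world z) of dish1_center between 0.063 and 0.072 m and angle between each of dish1_center, dish2_center, dish3_center's own z axis and vertical below 0.08 rad and linear speed of each of dish1, dish2, dish3, spatula below 0.03 m/s and (horizontal distance between dish2_center and tray_bay0 below 0.02 m or horizontal distance between dish2_center and tray_bay1 below 0.02 m or horizontal distance between dish2_center and tray_bay2 below 0.02 m) and height (world z) of dish2_center between 0.063 and 0.072 m and (horizontal distance between dish3_center and tray_bay0 below 0.02 m or horizontal distance between dish3_center and tray_bay1 below 0.02 m or horizontal distance between dish3_center and tray_bay2 below 0.02 m) and height (world z) of dish3_center between 0.063 and 0.072 m and height (world z) of each of can1_center, can2_center, can3_center, can4_center, can5_center below 0.036 m and ((horizontal distance between each of can1_center, can2_center, can3_center and tray_pocket below 0.05 m and horizontal distance between each of can4_center, can5_center and tray_pocket above 0.05 m) or (horizontal distance between each of can1_center, can2_center, can4_center and tray_pocket below 0.05 m and horizontal distance between each of can3_center, can5_center and tray_pocket above 0.05 m) or (horizontal distance between each of can1_center, can2_center, can5_center and tray_pocket below 0.05 m and horizontal distance between each of can3_center, can4_center and tray_pocket above 0.05 m) or (horizontal distance between each of can1_center, can3_center, can4_center and tray_pocket below 0.05 m and horizontal distance between each of can2_center, can5_center and tray_pocket above 0.05 m) or (horizontal distance between each of can1_center, can3_center, can5_center and tray_pocket below 0.05 m and horizontal distance between each of can2_center, can4_center and tray_pocket above 0.05 m) or (horizontal distance between each of can1_center, can4_center, can5_center and tray_pocket below 0.05 m and horizontal distance between each of can2_center, can3_center and tray_pocket above 0.05 m) or (horizontal distance between each of can1_center, can5_center and tray_pocket above 0.05 m and horizontal distance between each of can2_center, can3_center, can4_center and tray_pocket below 0.05 m) or (horizontal distance between each of can1_center, can4_center and tray_pocket above 0.05 m and horizontal distance between each of can2_center, can3_center, can5_center and tray_pocket below 0.05 m) or (horizontal distance between each of can1_center, can3_center and tray_pocket above 0.05 m and horizontal distance between each of can2_center, can4_center, can5_center and tray_pocket below 0.05 m) or (horizontal distance between each of can1_center, can2_center and tray_pocket above 0.05 m and horizontal distance between each of can3_center, can4_center, can5_center and tray_pocket below 0.05 m)) and horizontal distance between spatula_grip and rest_home below 0.025 m and height (world z) of spatula_grip between 0.0465 and 0.0665 m and angle between the x axis of spatula_grip and the x axis of rest_home, either way round below 0.2 rad and angle between spatula_grip's own z axis and vertical below 0.12 rad); the robot touches nothing.
It fails at once if a hot dish is touched by the gripper or the arm (contact force between any of the fingers, the arm and dish1 above 0.5 N or contact force between any of the fingers, the arm and dish2 above 0.5 N or contact force between any of the fingers, the arm and dish3 above 0.5 N).
It fails at once if a dish is tipped by more than 0.4 rad (its sample would spill) (angle between any of dish1_center, dish2_center, dish3_center's own z axis and vertical above 0.4 rad).
It fails at once if a dish falls below the rails on to the bench or into the tray's bottom (height (world z) of any of dish1_center, dish2_center, dish3_center below 0.045 m).
It fails at once if a bystander is shifted by more than 3 cm (distance of any of marker, dropper, timer from where it was at the start of the episode above 0.03 m).
Of dish1, dish2, dish3 only 2 to 3 are there at a start; the rules pass over those that are not, and their reading is None.
At some moment in a run one of can1, can2, can3, can4, can5 may be knocked a few centimetres aside while the robot is not near it.
It also fails if it takes over 210 s, if anything falls off the work surface, if the arm or the gripper's body presses on something with over 40 N, if the wrist force passes 120 N, or if a joint passes its speed limit or range.

ROBOT

A 6-joint arm with a two-finger parallel gripper is mounted at the origin on the work surface. World frame = base frame: x ahead of the robot, y to its left, z up, the work surface at z = 0. Lengths are in m, angles in rad, forces in N, time in s.
With the tool pointing down it reaches from about 0.3 to 0.775 m from the base axis. Payload 14.6 kg.
Tool frame: the origin (TCP) lies on the centre line of the jaws, within the pads' length; the fingertips stand 14 mm ahead of it and the grasp point (between the pads) lies 5 mm behind it; x points along the fingers, y is the direction in which the jaws open and shut, and the axes are right-handed (so a half turn about x gives the same grasp; the last joint's range is limited). The gripper opens to 94 mm and grips with 3 to 60 N. Pads are 16 mm wide; open, the fingers measure 119 mm over their backs; the gripper's body (75 mm by 177 mm) begins 78 mm behind the grasp point.
Start: joints at [-1.239, 0.3, 1.521, -0, 1.321, -0.067], TCP at [0.214, -0.507, 0.219] pointing down, gripper open.
Joint ranges: [-3.03, 3.03], [-0.79, 2.21], [0.23, 2.52], [-1.04, 4.18], [0, 3.07], [-2.55, 2.55]. Speed limits (rad/s): [2.22, 2.22, 2.57, 3.14, 3.14, 3.14].

INTERFACE

Orientations are given as [roll, pitch, yaw] about the fixed x, y, z axes, in that order (R = Rz(yaw) Ry(pitch) Rx(roll)).
In Python, from station import * gives the robot as it stands. The module is installed in compiled form; this text tells all that it offers.
- The arm moves only by the shell command python3 -m handwheel 'ROWS' [FORCE]. ROWS is JSON, a list of rows, each a list of 3 entries, a list of its own where there are three numbers: the shift along the tool's x, y, z in mm, then the turn about the tool's x in rad, then the gripper command: -1 is fully open, 1 is shut, values between are in proportion. In form: [[[dx, dy, dz], spin, gripper], ...]. A call has exactly 5 rows; each row is the pose to reach, as a shift and turn from the pose measured when the call began, along the tool's axes at that moment; what a row does not reach only later rows make up. A row lasts 1/10 s, in which the tool goes at most 50 mm and 8.59 degrees, less where a joint would pass 70% of its speed; a pose out of reach is approached as far as the arm can. A call with a gripper value outside its range is refused whole. The fingers move at their own pace and stop on an object; FORCE is the grip in N (left out, the last holds). Time passes only in rows, so rows that repeat a pose let the fingers close, or fill a call up. It gives the time, the measured TCP pose, the force and the opening at its end, in the units of the state.
- get_obs(): the state, without advancing time (a new reading comes with each control period).
- camera(name): name is "scene" or "top"; returns (picture, depth): 480x640x3 uint8, blue, green, red; 480x640 float32, m along the optical axis (not along the pixel's ray), 0 where there is no reading.
- camera_info(name): a dict with "fx", "fy", "cx", "cy" (pixels), "k1" (the pictures are not rectified: a ray, as slopes to the right and down, at radius r is drawn at 1 + k1 r^2 times it, then the intrinsics apply), "extrinsics" (4x4, takes a point from camera to world coordinates). Camera axes: x right, y down, z forward; pixel columns grow to the right and rows downward; lengths in m; the calibration is good to about 2 mm. A picture is of the moment at which its call begins. camera_info takes no time and is no camera call.
- hand_in(): hands the job in, once; it reports no verdict.
The state is a dict: "time_s": time; "qpos": joint angles; "joint_vel": joint speeds; "tau": joint torques, N m; "ee_pos": TCP position; "eef_rot": TCP orientation; "force": force on the tool from outside, world axes, zero at the start; "moment": the same for the moment, N m; "grip_width": finger opening in m.
Only numpy, scipy, OpenCV 4.12 (cv2) and the standard library are available. Lean on these libraries where they do the work, as an engineer would, in place of code of your own. Each camera call takes 0.05 s, during which the arm holds its last target. There are 200 camera calls.

## Working session

There is one attempt and no reset: what is moved stays moved. The work goes in short steps, Python scripts to look and compute and a shell command to move; the robot and the scene stay as the last step left them, time stands still between calls to the robot, and variables do not carry over. Pictures are saved under pics/ and viewed, about 12 in all and at most 16, crops included, and the job is handed in when it is done.

```bash
mkdir -p pics
cat > h.py <<'E'
from station import *
import numpy as np, cv2
from scipy.spatial.transform import Rotation as R
def cloud(name):
    im,d=camera(name); c=camera_info(name)
    v,u=np.mgrid[0:480,0:640]
    K=np.array([[c["fx"],0,c["cx"]],[0,c["fy"],c["cy"]],[0,0,1.]])
    p=cv2.undistortPoints(np.stack([u,v],-1).reshape(-1,1,2).astype(float),K,np.array([c["k1"],0,0,0,0])).reshape(480,640,2)
    P=np.concatenate([p*d[...,None],d[...,None]],-1)
    E=np.array(c["extrinsics"]); W=P@E[:3,:3].T+E[:3,3]; W[d==0]=np.nan
    return im,W
E
python3 - <<'E'
from h import *
for n in("scene","top"):
    im,W=cloud(n); cv2.imwrite(f"pics/{n}0.png",im); np.save(f"{n}0.npy",W); np.save(f"{n}0i.npy",im)
    print(n,np.array(camera_info(n)["extrinsics"]).round(3).tolist(), camera_info(n)["fx"],camera_info(n)["k1"])
print(get_obs())
E
```

```text
scene [[-0.484, 0.652, -0.584, 1.243], [0.875, 0.361, -0.322, 0.37], [0.001, -0.667, -0.745, 0.993], [0.0, 0.0, 0.0, 1.0]] 560.9946928490316 0.024568240750671346
top [[0.042, -0.976, 0.214, 0.35], [-0.999, -0.041, 0.012, -0.025], [-0.003, -0.214, -0.977, 0.927], [0.0, 0.0, 0.0, 1.0]] 461.07519916307353 -0.05455700565311676
{'time_s': 0.1, 'qpos': array([-1.23857996e+00,  3.00440219e-01,  1.52154097e+00, -1.03831189e-05,
        1.32070096e+00, -6.65986931e-02]), 'joint_vel': array([-1.11386906e-03, -1.71516777e-03, -2.83658840e-03,  1.99180300e-05,
       -1.67041679e-04, -1.44412093e-04]), 'tau': array([ 7.48025705e-04, -5.32635319e+01, -3.53282332e+01,  7.09504983e-02,
        2.34932452e-02, -8.35287005e-05]), 'ee_pos': array([ 0.21349973, -0.50661998,  0.21892023]), 'eef_rot': array([-1.62816413,  1.56970679,  1.91224615]), 'force': array([ 0.06533287,  0.11822671, -0.63651747]), 'moment': array([-3.62543362e-02, -3.53772252e-06, -1.04074802e-02]), 'grip_width': 0.09417780320924436}
```

View pics/top0.png

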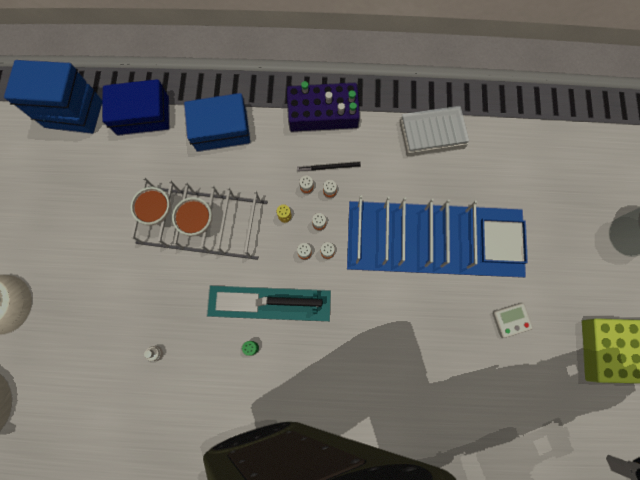

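View pics/scene0.png

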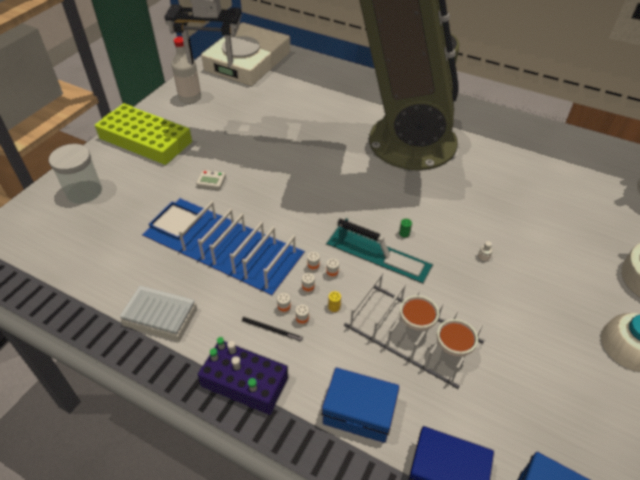

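Top picture: dishes on the rack at (150,207) and (192,217); cans at (306,185), (330,188), (319,221), (304,251), (328,251), with a yellow decoy at (284,213). The tray is centred near (436,238), with its pocket at (503,241). The spatula handle is at about (293,301), with the blade pointing left (+y).

```bash
cat > m.py <<'E'
from h import *
def fit(P): # pca
    c=P.mean(0); u,s,vt=np.linalg.svd(P-c,full_matrices=False); return c,vt
W=np.load("top0.npy"); im=np.load("top0i.npy"); hsv=cv2.cvtColor(im,cv2.COLOR_BGR2HSV)
def box(m,name):
    m=m.astype(np.uint8); pts=W[m>0][:,:2]; pts=pts[~np.isnan(pts).any(1)]
    r=cv2.minAreaRect((pts*1000).astype(np.float32)); print(name,len(pts),np.round(r[0],1),np.round(r[1],1),round(r[2],2))
def roi(u0,v0,u1,v1):
    m=np.zeros((480,640),bool); m[v0:v1,u0:u1]=1; return m
Z=W[...,2]; H,S,V=hsv[...,0],hsv[...,1],hsv[...,2]
blue=(H>95)&(H<125)&(S>120)
box(roi(335,190,540,285)&blue&(Z<.02),"tray plate")
box(roi(335,190,540,285)&(Z>.055)&(Z<.063),"tray rails")
box(roi(470,190,540,285)&(S<60)&(Z<.012)&(V>120)&roi(480,215,530,265),"pocket floor")
box(roi(120,170,275,270)&(Z>.054)&(Z<.064),"rack rails")
box(roi(120,170,275,270)&(Z>.064)&(Z<.075),"rack dish/stops")
box(roi(200,280,340,325)&(H>80)&(H<98)&(S>90)&(Z<.012),"rest plate")
box(roi(200,280,340,325)&(Z>.058)&(V<70),"handle")
box(roi(205,285,262,318)&(S<60)&(V>110)&(Z<.02),"blade")
for u,v in((306,185),(330,188),(319,221),(304,251),(328,251),(284,213),(250,348),(153,354)):
    m=roi(u-16,v-16,u+17,v+17)&(Z>.036)&(Z<.06); p=W[m]
    if len(p)<5: print("few",u,v);continue
    c,r=cv2.minEnclosingCircle((p[:,:2]*1000).astype(np.float32)); print("can",u,v,np.round(c,1),round(r,1),np.nanmedian(p[:,2]).round(4),len(p))
for u,v in((150,207),(192,217)):
    m=roi(u-24,v-24,u+25,v+25)&(H<20)&(S>110); p=W[m]; p=p[~np.isnan(p).any(1)]
    c,r=cv2.minEnclosingCircle((p[:,:2]*1000).astype(np.float32)); print("cake",np.round(c,1),round(r,1),np.median(p[:,2]).round(4))
    m=roi(u-24,v-24,u+25,v+25)&(Z>.069); p=W[m]; p=p[~np.isnan(p).any(1)]
    c,r=cv2.minEnclosingCircle((p[:,:2]*1000).astype(np.float32)); print("dish",np.round(c,1),round(r,1),np.median(p[:,2]).round(4))
# rail lines along profile: high points in tray/rack
for nm,r0 in(("tray",roi(335,190,482,285)),("rack",roi(120,170,275,270))):
    m=(r0&(Z>.052)&(Z<.072)).astype(np.uint8); n,l,st,ce=cv2.connectedComponentsWithStats(m)
    for i in range(1,n):
        if st[i,4]>60:
            p=W[l==i]; q=p[:,:2]*1000
            r=cv2.minAreaRect(q.astype(np.float32)); c,vt=fit(q); d=vt[0]*np.sign(vt[0][0])
            print(nm,st[i].tolist(),"ctr",np.round(r[0],1),np.round(r[1],1),"ang",np.arctan2(d[1],d[0]).round(4),"z",np.nanmedian(p[:,2]).round(4))
o=get_obs(); print(R.from_euler("xyz",o["eef_rot"]).as_matrix().round(3))
E
python3 m.py
```

```text
tray plate 8647 [ 577.5 -243.7] [364.6 143.8] 89.83
tray rails 847 [ 580.5 -193.7] [230.3 124.4] 89.61
pocket floor 1622 [ 586.3 -391.8] [100.7 107.4] 87.86
rack rails 780 [592.7 244.6] [231.  123.9] 84.99
rack dish/stops 2244 [602.1 248.5] [238.  106.8] 84.98
rest plate 2200 [430.7  92.5] [242.7  60.3] 89.99
handle 437 [426.8  36.6] [ 34. 103.] 4.22
blade 989 [432.1 166.4] [ 64.9 114.4] 2.62
can 306 185 [676.3  29.4] 13.9 0.042 145
can 330 188 [669.  -18.9] 14.2 0.0417 150
can 319 221 [ 5.981e+02 -4.000e-01] 13.8 0.0418 149
can 304 251 [535.7  26.6] 13.9 0.0417 158
can 328 251 [539.4 -19.9] 14.2 0.0415 160
can 284 213 [613.   72.4] 13.9 0.0416 151
can 250 348 [341.6 120.8] 14.0 0.042 176
can 153 354 [321.9 307.6] 7.9 0.0499 70
cake [605.1 330.8] 33.2 0.0694
dish [596.9 317.9] 51.7 0.0709
cake [585.7 245.7] 32.7 0.0696
dish [591.2 254.1] 47.6 0.0708
tray [358, 195, 4, 64, 147] ctr [581.  -80.7] [  4.2 123.8] ang -0.005 z 0.0598
tray [385, 196, 5, 65, 159] ctr [ 580.3 -134.7] [  4.4 124.5] ang -0.0054 z 0.0595
tray [402, 197, 4, 64, 153] ctr [ 580.9 -166.9] [  4.3 124.1] ang -0.0052 z 0.0595
tray [430, 198, 4, 64, 189] ctr [ 580.5 -220.8] [  4.3 124.1] ang -0.0071 z 0.0588
tray [445, 199, 4, 64, 148] ctr [ 580.2 -252.2] [124.6   4.7] ang 0.011 z 0.059
tray [472, 201, 5, 64, 201] ctr [ 579.5 -306.2] [  5.2 124.2] ang -0.0061 z 0.0588
rack [131, 180, 43, 62, 1121] ctr [597.5 328.1] [121.8  73. ] ang -0.3211 z 0.0688
rack [173, 182, 39, 66, 1058] ctr [589.  247.8] [124.1  67.8] ang 0.4194 z 0.0691
rack [208, 185, 7, 26, 73] ctr [625.9 214.6] [ 7.7 51.9] ang -0.0588 z 0.0599
rack [217, 187, 14, 63, 189] ctr [587.6 186.1] [  5.2 123.2] ang -0.0874 z 0.0598
rack [245, 190, 13, 63, 177] ctr [583.1 132.1] [  5.  124.2] ang -0.0849 z 0.06
[[-0.     0.388 -0.922]
 [ 0.001 -0.922 -0.388]
 [-1.    -0.001 -0.   ]]
```

```bash
cat > go.py <<'E'
import sys; from h import *
o=get_obs(); M=R.from_euler("xyz",o["eef_rot"]).as_matrix()
y=np.arctan2(M[1,1],M[0,1]); print("t",round(o["time_s"],2),"tcp",(o["ee_pos"]*1000).round(1),"jawyaw",y.round(4),"xdir",M[:,0].round(4),"j",o["qpos"].round(2),"w",round(o["grip_width"]*1000,1),"F",np.round(o["force"],1),"M",np.round(o["moment"],2))
if len(sys.argv)>4:
    t=np.array(list(map(float,sys.argv[1:4])))
    s=y-float(sys.argv[4]); print("tool shift mm",(M.T@(t-o["ee_pos"]*1000)).round(1),"spin",((s+np.pi)%(2*np.pi)-np.pi).round(4))
E
python3 -m handwheel '[[[89,-323,-489],-1.173,0],[[89,-323,-489],-1.173,0],[[89,-323,-489],-1.173,0],[[89,-323,-489],-1.173,0],[[89,-323,-489],-1.173,0]]' 20
python3 go.py 539 -20 130 0
python3 - <<'E'
from m import *
m=roi(200,280,340,325)&(Z>.061)&(Z<.07)&(V<80); p=W[m][:,:2]*1000
for k in range(3):
    c,vt=fit(p); d=(p-c)@vt[1]; p=p[abs(d)<9]
print("handle",c,vt[0],len(p),((p-c)@vt[0]).min(),((p-c)@vt[0]).max())
m=roi(200,280,340,325)&(Z>.044)&(Z<.058); p=W[m][:,:2]*1000; print("lower",p.min(0),p.max(0),len(p))
E
```

```text
time_s: 0.6
ee_pos: [0.3512, -0.2993, 0.1815]
eef_rot: [-2.508, 1.57, 1.788]
force: [0.8, -0.7, -0.4]
grip_width: 0.0572
t 0.6 tcp [ 351.2 -299.3  181.5] jawyaw -0.4161 xdir [-2.e-04  8.e-04 -1.e+00] j [-0.79  0.14  1.81  0.    1.19 -0.37] w 57.2 F [ 0.8 -0.7 -0.4] M [-0.   -0.1   0.04]
tool shift mm [  51.7   58.9 -331.4] spin -0.4161
tray plate 8647 [ 577.5 -243.7] [364.6 143.8] 89.83
tray rails 847 [ 580.5 -193.7] [230.3 124.4] 89.61
pocket floor 1622 [ 586.3 -391.8] [100.7 107.4] 87.86
rack rails 780 [592.7 244.6] [231.  123.9] 84.99
rack dish/stops 2244 [602.1 248.5] [238.  106.8] 84.98
rest plate 2200 [430.7  92.5] [242.7  60.3] 89.99
handle 437 [426.8  36.6] [ 34. 103.] 4.22
blade 989 [432.1 166.4] [ 64.9 114.4] 2.62
can 306 185 [676.3  29.4] 13.9 0.042 145
can 330 188 [669.  -18.9] 14.2 0.0417 150
can 319 221 [ 5.981e+02 -4.000e-01] 13.8 0.0418 149
can 304 251 [535.7  26.6] 13.9 0.0417 158
can 328 251 [539.4 -19.9] 14.2 0.0415 160
can 284 213 [613.   72.4] 13.9 0.0416 151
can 250 348 [341.6 120.8] 14.0 0.042 176
can 153 354 [321.9 307.6] 7.9 0.0499 70
cake [605.1 330.8] 33.2 
[... 534 characters left out ...]
1] ctr [ 579.5 -306.2] [  5.2 124.2] ang -0.0061 z 0.0588
rack [131, 180, 43, 62, 1121] ctr [597.5 328.1] [121.8  73. ] ang -0.3211 z 0.0688
rack [173, 182, 39, 66, 1058] ctr [589.  247.8] [124.1  67.8] ang 0.4194 z 0.0691
rack [208, 185, 7, 26, 73] ctr [625.9 214.6] [ 7.7 51.9] ang -0.0588 z 0.0599
rack [217, 187, 14, 63, 189] ctr [587.6 186.1] [  5.2 123.2] ang -0.0874 z 0.0598
rack [245, 190, 13, 63, 177] ctr [583.1 132.1] [  5.  124.2] ang -0.0849 z 0.06
[[-0.     0.915 -0.404]
 [ 0.001 -0.404 -0.915]
 [-1.    -0.    -0.001]]
handle [430.96207028  37.21947822] [ 0.0035329  -0.99999376] 415 -51.64953071630122 51.94564416916054
lower [412.8749749 -12.9051469] [450.26721344  99.68510404] 58
```

```bash
python3 -m handwheel '[[[52,59,-331],-0.416,0],[[52,59,-331],-0.416,0],[[52,59,-331],-0.416,0],[[52,59,-331],-0.416,0],[[52,59,-331],-0.416,0]]' >/dev/null
python3 go.py 539 -20 130 0
```

```text
t 1.1 tcp [489.  -94.  143.4] jawyaw 0.0001 xdir [-3.e-04  8.e-04 -1.e+00] j [-0.26  0.26  1.75  0.    1.12 -0.26] w 47.2 F [ 1.5 -1.  -0.2] M [-0.08 -0.13 -0.01]
tool shift mm [ 13.4  50.  -74. ] spin 0.0001
```

```bash
python3 -m handwheel '[[[0,0,-100],0,0],[[0,0,-100],0,0],[[0,0,-100],0,0],[[0,0,-100],0,0],[[0,0,-100],0,0]]' >/dev/null
python3 go.py 539 -20 130 0
```

```text
t 1.6 tcp [488.9   5.2 143.4] jawyaw -0.0005 xdir [-4.e-04  6.e-04 -1.e+00] j [-0.06  0.25  1.78  0.    1.12 -0.06] w 46.9 F [ 0.8 -0.5  0.5] M [-0.04 -0.11 -0.03]
tool shift mm [13.3 50.1 25.2] spin -0.0005
```

```bash
python3 -m handwheel '[[[13,50,25],0,0],[[13,50,25],0,0],[[13,50,25],0,0],[[13,50,25],0,0],[[13,50,25],0,0]]' >/dev/null
python3 -m handwheel '[[[40,0,0],0,0],[[75,0,0],0,0],[[103,0,0],0,0],[[103,0,0],0,0],[[103,0,0],0,0]]' 
python3 go.py 539 -20 27 0
python3 -m handwheel '[[[0,0,0],0,1],[[0,0,0],0,1],[[0,0,0],0,1],[[0,0,0],0,1],[[0,0,0],0,1]]' 20
python3 -m handwheel '[[[-25,0,0],0,1],[[-50,0,0],0,1],[[-75,0,0],0,1],[[-103,0,0],0,1],[[-103,0,0],0,1]]' 
python3 go.py 598 -381.5 130 0
```

```text
time_s: 2.6
ee_pos: [0.5385, -0.0197, 0.029]
eef_rot: [2.26, 1.57, 0.689]
force: [0.7, -0.0, 0.7]
grip_width: 0.0475
t 2.6 tcp [538.5 -19.7  29. ] jawyaw -0.0006 xdir [ 6.e-04  5.e-04 -1.e+00] j [-0.1   0.51  1.71  0.    0.91 -0.1 ] w 47.5 F [ 0.7 -0.   0.7] M [-0.04 -0.09 -0.02]
tool shift mm [2.  0.5 0.3] spin -0.0006
time_s: 3.1
ee_pos: [0.5391, -0.0197, 0.0302]
eef_rot: [1.734, 1.568, 0.163]
force: [-2.0, 1.0, 8.9]
grip_width: 0.0277
time_s: 3.6
ee_pos: [0.5404, -0.0199, 0.1371]
eef_rot: [1.542, 1.562, -0.03]
force: [-0.6, -0.1, -1.1]
grip_width: 0.0278
t 3.6 tcp [540.4 -19.9 137.1] jawyaw -0.0005 xdir [ 8.6e-03 -3.0e-04 -1.0e+00] j [-0.1   0.36  1.65  0.    1.13 -0.1 ] w 27.8 F [-0.6 -0.1 -1.1] M [-0.04 -0.02 -0.01]
tool shift mm [  7.7  57.7 361.6] spin -0.0005
```

```bash
python3 -m handwheel '[[[0,8,40],0,1],[[0,16,90],0,1],[[0,24,140],0,1],[[0,32,190],0,1],[[0,40,230],0,1]]' >/dev/null
python3 -m handwheel '[[[0,5,40],0,1],[[0,12,80],0,1],[[0,17,120],0,1],[[0,17,130],0,1],[[0,17,130],0,1]]' >/dev/null
python3 go.py 598 -381.5 34 0
```

```text
t 4.6 tcp [ 596.1 -383.4  135.6] jawyaw -0.0032 xdir [ 6.8e-03  8.0e-04 -1.0e+00] j [-0.62  0.73  1.09  0.    1.33 -0.62] w 27.7 F [-0.1  0.5 -0.2] M [ 0.01 -0.04  0.03]
tool shift mm [101.7   1.2  -1.8] spin -0.0032
```

```bash
python3 -m handwheel '[[[30,1,-2],0,1],[[60,1,-2],0,1],[[80,1,-2],0,1],[[92,1,-2],0,1],[[92,1,-2],0,1]]' >/dev/null
python3 go.py 598 -381.5 34 0
python3 -m handwheel '[[[3,0,0],0,1],[[6,0,0],0,1],[[9,0,0],0,1],[[9,0,0],0,1],[[9,0,0],0,1]]'
python3 go.py 598 -381.5 34 0
```

```text
t 5.1 tcp [ 597.4 -379.8   42.2] jawyaw -0.0021 xdir [ 0.0048  0.0023 -1.    ] j [-0.62  0.82  1.15  0.01  1.17 -0.62] w 27.3 F [-0.5  0.5 -0.2] M [-0.04 -0.05 -0.02]
tool shift mm [8.2 0.5 1.7] spin -0.0021
time_s: 5.6
ee_pos: [0.5979, -0.3799, 0.0342]
eef_rot: [1.828, 1.564, 0.255]
force: [-1.8, 1.4, 5.5]
grip_width: 0.0272
t 5.6 tcp [ 597.9 -379.9   34.2] jawyaw -0.0021 xdir [ 0.0061  0.0016 -1.    ] j [-0.62  0.83  1.15  0.01  1.15 -0.62] w 27.2 F [-1.8  1.4  5.5] M [ 0.19 -0.09  0.06]
tool shift mm [0.2 0.1 1.6] spin -0.0021
```

```bash
python3 -m handwheel '[[[0,0,0],0,0],[[0,0,0],0,0],[[0,0,0],0,0],[[0,0,0],0,0],[[-30,0,0],0,0]]' >/dev/null
python3 -m handwheel '[[[-40,0,0],0,0],[[-80,0,0],0,0],[[-80,0,-50],0,0],[[-80,0,-100],0,0],[[-80,0,-150],0,0]]' >/dev/null
python3 go.py 598 -0.5 130 0
```

```text
t 6.6 tcp [ 595.8 -227.8  141. ] jawyaw -0.003 xdir [ 3.0e-04  5.8e-03 -1.0e+00] j [-0.42  0.56  1.33  0.01  1.25 -0.42] w 47.0 F [1.3 0.5 0.3] M [-0.04 -0.12  0.02]
tool shift mm [  12.3    1.5 -227.2] spin -0.003
```

```bash
python3 -m handwheel '[[[10,2,-50],0,0],[[10,2,-100],0,0],[[10,2,-150],0,0],[[10,2,-200],0,0],[[10,2,-227],0,0]]' >/dev/null
python3 -m handwheel '[[[0,0,0],0,0],[[0,0,0],0,0],[[0,0,0],0,0],[[0,0,0],0,0],[[0,0,0],0,0]]' >/dev/null
python3 go.py 598 -0.5 28 0
python3 - <<'E'
from h import *
im,W=cloud("top"); cv2.imwrite("pics/t1.png",im)
E
```

```text
t 7.6 tcp [598.2   1.5 132.4] jawyaw -0.0024 xdir [ 3.e-04  6.e-03 -1.e+00] j [-0.06  0.49  1.47  0.01  1.18 -0.06] w 46.8 F [ 0.3 -0.1  0.4] M [-0.   -0.05  0.01]
tool shift mm [104.4  -0.2   2.6] spin -0.0024
```

View pics/t1.png

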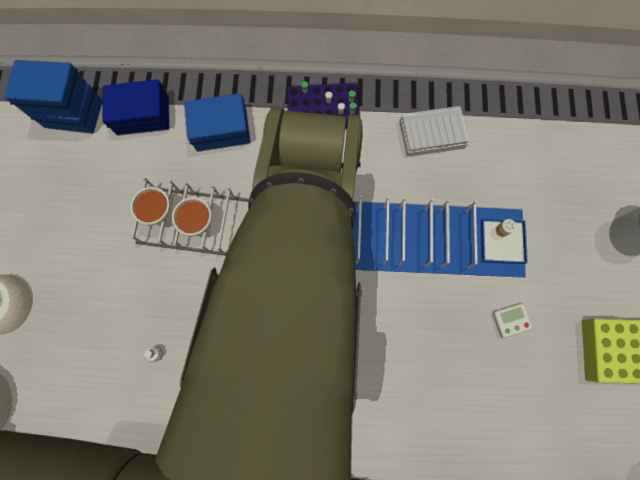

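The first can stands in the pocket at about (506,229), upright, towards the pocket's far side as planned.

```bash
python3 -m handwheel '[[[40,0,2],0,0],[[75,0,2],0,0],[[103,0,2],0,0],[[103,0,2],0,0],[[103,0,2],0,0]]' >/dev/null
python3 go.py 598 -0.5 29 0
python3 -m handwheel '[[[0,0,0],0,1],[[0,0,0],0,1],[[0,0,0],0,1],[[0,0,0],0,1],[[0,0,0],0,1]]' 20
python3 -m handwheel '[[[-25,0,0],0,1],[[-50,0,0],0,1],[[-75,0,0],0,1],[[-103,0,0],0,1],[[-103,0,0],0,1]]' >/dev/null
python3 -m handwheel '[[[0,-5,30],0,1],[[0,-10,70],0,1],[[0,-20,120],0,1],[[0,-30,170],0,1],[[0,-30,210],0,1]]' >/dev/null
python3 go.py 558 -403.5 130 0
```

```text
t 8.15 tcp [598.5   0.   30.1] jawyaw -0.0025 xdir [ 5.e-04  6.e-03 -1.e+00] j [-0.06  0.62  1.53  0.01  0.99 -0.07] w 47.4 F [1.3 0.4 1.2] M [-0.   -0.12  0.05]
tool shift mm [ 1.1 -0.5  0.5] spin -0.0025
time_s: 8.65
ee_pos: [0.5991, -0.0, 0.0314]
eef_rot: [2.782, 1.565, 1.209]
force: [-2.4, 0.1, 7.1]
grip_width: 0.0278
t 9.65 tcp [ 568.7 -212.8  136.8] jawyaw -0.003 xdir [ 0.008   0.0056 -1.    ] j [-0.42  0.5   1.44  0.01  1.19 -0.42] w 27.9 F [-0.2  0.3 -0.3] M [-0.01 -0.1  -0.01]
tool shift mm [  5.6 -10.1 190.8] spin -0.003
```

```bash
python3 -m handwheel '[[[0,-3,40],0,1],[[0,-6,90],0,1],[[0,-10,140],0,1],[[0,-10,175],0,1],[[0,-10,191],0,1]]' >/dev/null
python3 -m handwheel '[[[20,0,0],0,1],[[40,0,0],0,1],[[60,0,0],0,1],[[70,0,0],0,1],[[70,0,0],0,1]]' >/dev/null
python3 go.py 558 -403.5 35 0
```

```text
t 10.65 tcp [ 556.8 -405.8   62.5] jawyaw -0.0057 xdir [ 0.005   0.0078 -1.    ] j [-0.69  0.76  1.21  0.01  1.18 -0.68] w 27.3 F [-0.5  0.   0.3] M [-0.   -0.1   0.05]
tool shift mm [27.6  1.1 -2.1] spin -0.0057
```

```bash
python3 -m handwheel '[[[8,1,-3],0,1],[[16,1,-3],0,1],[[22,1,-3],0,1],[[27,1,-3],0,1],[[28,1,-3],0,1]]' 
python3 -m handwheel '[[[0,0,0],0,0],[[0,0,0],0,0],[[0,0,0],0,0],[[0,0,0],0,0],[[-30,0,0],0,0]]' 
python3 -m handwheel '[[[-40,0,0],0,0],[[-80,0,0],0,0],[[-80,0,-50],0,0],[[-80,0,-100],0,0],[[-80,20,-150],0,0]]' >/dev/null
python3 go.py 669 -19 130 0
```

```text
time_s: 11.15
ee_pos: [0.5581, -0.4027, 0.035]
eef_rot: [2.538, 1.562, 0.962]
force: [-3.6, 3.8, 10.0]
grip_width: 0.0278
time_s: 11.65
ee_pos: [0.5563, -0.4016, 0.0611]
eef_rot: [-3.122, 1.559, 1.585]
force: [0.6, 0.3, -0.3]
grip_width: 0.047
t 12.15 tcp [ 574.7 -254.8  143.3] jawyaw -0.0071 xdir [-2.000e-04  1.190e-02 -9.999e-01] j [-0.48  0.54  1.36  0.01  1.24 -0.48] w 47.2 F [ 0.4 -0.3  0.1] M [-0.05 -0.14 -0.05]
tool shift mm [  16.1   92.7 -236.3] spin -0.0071
```

```bash
python3 -m handwheel '[[[5,18,-50],0,0],[[10,36,-100],0,0],[[12,55,-145],0,0],[[13,75,-190],0,0],[[13,93,-236],0,0]]' >/dev/null
python3 -m handwheel '[[[0,0,0],0,0],[[0,0,0],0,0],[[0,0,0],0,0],[[0,0,0],0,0],[[0,0,0],0,0]]' >/dev/null
python3 go.py 669 -19 30 0
```

```text
t 13.15 tcp [667.7 -23.5 133.2] jawyaw -0.0088 xdir [-1.000e-04  1.190e-02 -9.999e-01] j [-0.09  0.64  1.24  0.01  1.27 -0.09] w 46.7 F [-0.1 -1.2  0. ] M [-0.01 -0.13 -0.  ]
tool shift mm [103.2   1.3  -3.3] spin -0.0088
```

```bash
python3 - <<'E'
from h import *
im,W=cloud("scene"); Z=W[...,2]
m=((Z>.037)&(Z<.046)&(W[...,0]>.5)&(W[...,0]<.72)&(abs(W[...,1])<.1)).astype(np.uint8)
n,l,s,c=cv2.connectedComponentsWithStats(m)
for i in range(1,n):
    if s[i,4]>40: print(np.round(W[l==i].mean(0)*1000,1),s[i,4])
E
python3 -m handwheel '[[[40,1,-3],0,0],[[75,1,-3],0,0],[[80,1,-3],0,0],[[80,1,-3],0,0],[[80,1,-3],0,0]]'
```

```text
[535.2  26.8  42.6] 108
[612.1  72.5  42.8] 116
[668.7 -18.8  42.4] 121
[675.2  29.6  43. ] 124
time_s: 13.7
ee_pos: [0.6697, -0.0197, 0.0554]
eef_rot: [2.926, 1.559, 1.346]
force: [-0.5, -0.7, 0.5]
grip_width: 0.0469
```

```bash
python3 -m handwheel '[[[15,0,0],0,0],[[25,0,0],0,0],[[25,0,0],0,0],[[25,0,0],0,0],[[25,0,0],0,0]]' >/dev/null
python3 -m handwheel '[[[0,0,0],0,1],[[0,0,0],0,1],[[0,0,0],0,1],[[0,0,0],0,1],[[0,0,0],0,1]]' 15
python3 -m handwheel '[[[-25,0,0],0,1],[[-50,0,0],0,1],[[-75,0,0],0,1],[[-103,0,0],0,1],[[-103,0,0],0,1]]' >/dev/null
python3 -m handwheel '[[[0,-15,40],0,1],[[0,-30,80],0,1],[[0,-45,120],0,1],[[0,-60,160],0,1],[[0,-75,200],0,1]]' >/dev/null
python3 go.py 558 -359.5 130 0
```

```text
time_s: 14.7
ee_pos: [0.6701, -0.0194, 0.031]
eef_rot: [2.86, 1.559, 1.281]
force: [-1.9, -0.2, 3.0]
grip_width: 0.0277
t 15.7 tcp [ 593.4 -221.4  134.3] jawyaw -0.0087 xdir [ 0.0088  0.0115 -0.9999] j [-0.42  0.56  1.36  0.01  1.22 -0.42] w 27.4 F [ 0.1 -0.5 -0.6] M [-0.08 -0.06  0.05]
tool shift mm [  2.4 -34.2 138.5] spin -0.0087
```

```bash
python3 -m handwheel '[[[0,-9,40],0,1],[[0,-18,80],0,1],[[0,-27,110],0,1],[[0,-34,138],0,1],[[0,-34,138],0,1]]' >/dev/null
python3 -m handwheel '[[[20,0,0],0,1],[[40,0,0],0,1],[[60,0,0],0,1],[[70,0,0],0,1],[[70,0,0],0,1]]' >/dev/null
python3 go.py 558 -359.5 36 0
```

```text
t 16.7 tcp [ 556.7 -360.1   59.2] jawyaw -0.0117 xdir [ 0.0052  0.0136 -0.9999] j [-0.63  0.71  1.3   0.02  1.13 -0.63] w 27.9 F [-0.3  0.4  0.4] M [ 0.02 -0.06 -0.  ]
tool shift mm [23.2  1.2 -0.3] spin -0.0117
```

```bash
python3 -m handwheel '[[[8,1,0],0,1],[[16,1,0],0,1],[[20,1,0],0,1],[[23,1,0],0,1],[[23,1,0],0,1]]' 
python3 -m handwheel '[[[0,0,0],0,0],[[0,0,0],0,0],[[0,0,0],0,0],[[0,0,0],0,0],[[-30,0,0],0,0]]' >/dev/null
python3 -m handwheel '[[[-40,0,0],0,0],[[-80,0,0],0,0],[[-80,-20,-50],0,0],[[-80,-40,-100],0,0],[[-80,-60,-150],0,0]]' >/dev/null
python3 go.py 431 37 130 0.003
```

```text
time_s: 17.2
ee_pos: [0.5577, -0.3598, 0.036]
eef_rot: [2.809, 1.556, 1.226]
force: [0.0, -0.7, -0.4]
grip_width: 0.0277
t 18.2 tcp [ 500.9 -219.1  145.2] jawyaw -0.0123 xdir [ 1.000e-04  1.760e-02 -9.998e-01] j [-0.49  0.37  1.61  0.02  1.17 -0.48] w 47.0 F [ 0.5 -0.2 -0. ] M [-0.05 -0.13  0.02]
tool shift mm [  19.7  -73.1 -254.9] spin -0.0153
```

```bash
python3 -m handwheel '[[[0,-15,-50],-0.015,0],[[0,-30,-100],-0.015,0],[[0,-45,-150],-0.015,0],[[0,-60,-200],-0.015,0],[[10,-73,-250],-0.015,0]]' >/dev/null
python3 -m handwheel '[[[0,0,0],0,0],[[0,0,0],0,0],[[0,0,0],0,0],[[0,0,0],0,0],[[0,0,0],0,0]]' >/dev/null
python3 go.py 431 37 51.5 0.003
python3 - <<'E'
from h import *
im,W=cloud("scene"); cv2.imwrite("pics/s1.png",im)
E
```

```text
t 19.2 tcp [434.   20.2 142.4] jawyaw 0.0006 xdir [ 0.0026  0.0175 -0.9998] j [-0.05  0.13  1.92  0.02  1.09 -0.06] w 47.4 F [-0.1 -0.9  0.4] M [-0.06 -0.06 -0.  ]
tool shift mm [ 91.1  -3.2 -15.2] spin -0.0024
```

View pics/s1.png

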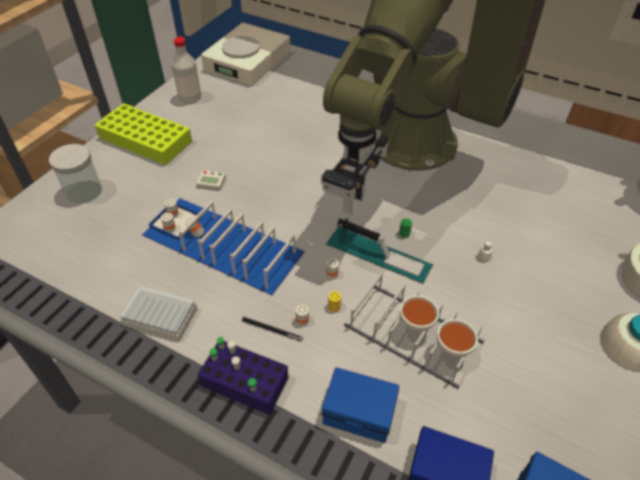

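The scene shows cans in the pocket near (170,215) and (197,228), and one of them may be lying down. I'll check from the top camera.

Run:
```python
from h import *
im,W=cloud("top"); cv2.imwrite("pics/t2.png",cv2.resize(im[200:280,440:560],None,fx=5,fy=5,interpolation=cv2.INTER_CUBIC))
Z=W[...,2]; q=W[(Z>.02)&(W[...,1]<-.33)&(W[...,1]>-.43)&(W[...,0]>.52)&(W[...,0]<.64)]
print(np.histogram(q[:,2],bins=8))
m=((Z>.041)&(Z<.05)&(W[...,1]<-.33)&(W[...,1]>-.43)&(W[...,0]>.52)&(W[...,0]<.64)).astype(np.uint8)
n,l,s,c=cv2.connectedComponentsWithStats(m)
for i in range(1,n): print(np.round(W[l==i].mean(0)*1000,1),s[i,4])
```

```text
(array([ 19,  25,  23,  26,  18,  26, 221,  83]), array([0.02060541, 0.02421517, 0.02782493, 0.03143469, 0.03504445,
       0.03865421, 0.04226397, 0.04587373, 0.04948349]))
[ 602.5 -377.7   45.2] 149
[ 586.2 -331.7   44.3] 9
[ 560.3 -401.4   45. ] 160
```

View pics/t2.png

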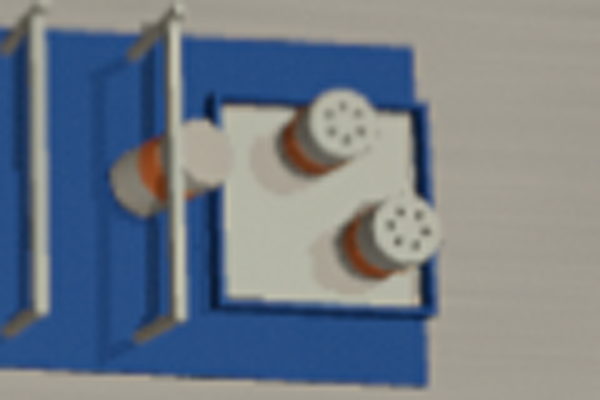

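The third can has fallen out. It lies under the rail near crop (170,170), leaning on the pocket's wall, while the other two stand. I'll measure it.

Run:
```python
from h import *
im,W=cloud("top"); 
hsv=cv2.cvtColor(im,cv2.COLOR_BGR2HSV); Z=W[...,2]
m=np.zeros((480,640),bool); m[222:246,460:488]=1
bl=(hsv[...,0]>95)&(hsv[...,0]<125)&(hsv[...,1]>100)
m&=~bl&(Z>.014)&(Z<.055)
p=W[m]*1000
for y in range(-360,-270,6):
    q=p[(p[:,1]>=y)&(p[:,1]<y+6)]
    if len(q)>3: print(y+3,len(q),"x",q[:,0].min().round(),q[:,0].max().round(),"zmax",np.percentile(q[:,2],90).round(1))
im,W=cloud("scene"); cv2.imwrite("pics/s2.png",cv2.resize(im[170:270,130:260],None,fx=5,fy=5,interpolation=cv2.INTER_CUBIC))
```

```text
-339 10 x 565.0 606.0 zmax 18.8
-333 14 x 581.0 597.0 zmax 43.9
-327 30 x 575.0 601.0 zmax 47.5
-321 38 x 573.0 600.0 zmax 49.6
-315 36 x 571.0 599.0 zmax 51.3
-309 28 x 570.0 595.0 zmax 51.0
-303 76 x 562.0 597.0 zmax 53.0
-297 42 x 572.0 593.0 zmax 27.6
```

View pics/s2.png

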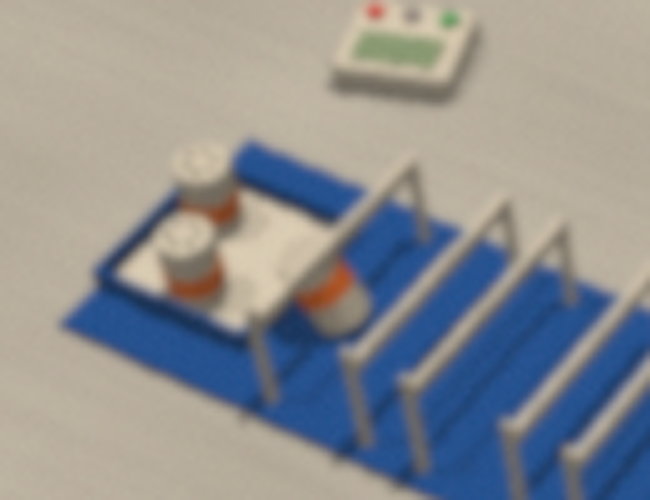

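```bash
python3 -m handwheel '[[[0,0,0],0,0],[[0,0,0],0,0],[[0,0,0],0,0],[[0,0,0],0,0],[[0,0,0],0,0]]' >/dev/null
cat > c3.py <<'E'
from h import *
for nm in("top","scene"):
    im,W=cloud(nm); Z=W[...,2]
    hsv=cv2.cvtColor(im,cv2.COLOR_BGR2HSV)
    bl=(hsv[...,0]>95)&(hsv[...,0]<125)&(hsv[...,1]>100)
    p=W[~bl&(Z>.008)&(Z<.056)&(W[...,0]>.55)&(W[...,0]<.61)&(W[...,1]>-.345)&(W[...,1]<-.275)]*1000
    print(nm)
    for y in range(-360,-270,6):
        q=p[(p[:,1]>=y)&(p[:,1]<y+6)]
        if len(q)>3: print(y+3,len(q),"x",q[:,0].min().round(),q[:,0].max().round(),"z",np.percentile(q[:,2],[10,90]).round(1))
    if nm=="scene": cv2.imwrite("pics/s3.png",cv2.resize(im[170:270,130:260],None,fx=5,fy=5,interpolation=cv2.INTER_CUBIC))
E
python3 c3.py
```

```text
top
-339 13 x 565.0 610.0 z [12.5 15.9]
-333 13 x 581.0 598.0 z [39.4 44.6]
-327 33 x 575.0 599.0 z [42.7 47.2]
-321 37 x 572.0 600.0 z [41.5 49.2]
-315 37 x 571.0 600.0 z [44.8 52.6]
-309 28 x 570.0 596.0 z [17.2 51.4]
-303 87 x 562.0 609.0 z [23.1 53.9]
-297 45 x 572.0 593.0 z [15.4 29.5]
scene
-333 11 x 576.0 595.0 z [42.7 46.5]
-327 18 x 574.0 600.0 z [45.4 51. ]
-321 18 x 556.0 600.0 z [16.6 51.9]
-315 20 x 573.0 601.0 z [15.3 53.8]
-309 75 x 559.0 605.0 z [21.7 54.5]
-303 56 x 572.0 597.0 z [14.2 38.7]
-297 17 x 575.0 590.0 z [14.9 25.8]
```

View pics/s3.png

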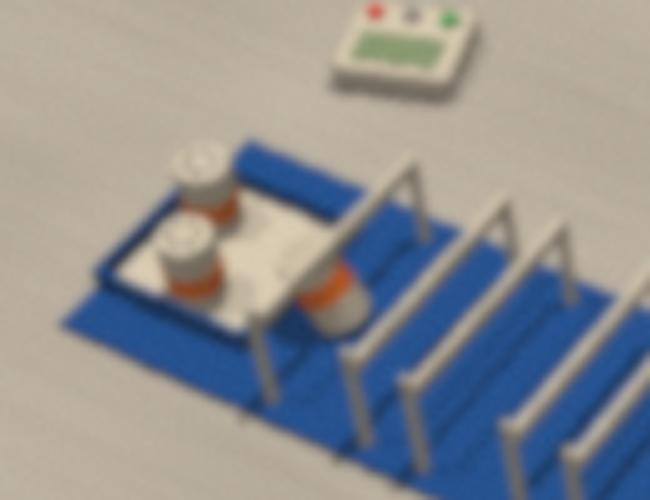

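A disturbance seems to have knocked this can, as it moved about 3 cm in x and y. It now leans about 17° between wall and rail, with its top centre near (586,-321). I'll regrasp it.

```bash
python3 -m handwheel '[[[0,20,45],0,0],[[0,40,90],0,0],[[0,60,135],0,0],[[0,80,180],0,0],[[0,100,225],0,0]]' >/dev/null
python3 -m handwheel '[[[0,20,45],0,0],[[0,40,90],0,0],[[0,51,115],0,0],[[0,51,115],0,0],[[0,51,115],0,0]]' >/dev/null
python3 go.py 586 -320 70 0
```

```text
t 21.0 tcp [ 585.6 -320.9  135.9] jawyaw 0.001 xdir [ 0.0017  0.0182 -0.9998] j [-0.56  0.64  1.23  0.02  1.28 -0.57] w 46.9 F [-0.9  0.7  0.5] M [-0.04 -0.14 -0.04]
tool shift mm [65.9  0.3  0.3] spin 0.001
```

```bash
python3 -m handwheel '[[[30,0,0],0,0],[[60,0,0],0,0],[[66,0,0],0,0],[[66,0,0],0,0],[[66,0,0],0,0]]' >/dev/null
python3 go.py 586 -320 36 0
python3 -m handwheel '[[[15,0,1],0,0],[[25,0,1],0,0],[[32,0,1],0,0],[[32,0,1],0,0],[[32,0,1],0,0]]'
python3 -m handwheel '[[[0,0,0],0,1],[[0,0,0],0,1],[[0,0,0],0,1],[[0,0,0],0,1],[[0,0,0],0,1]]' 15
python3 go.py 586 -330 40 0
```

```text
t 21.5 tcp [ 585.6 -320.6   70.2] jawyaw 0.0013 xdir [ 0.003   0.0145 -0.9999] j [-0.56  0.7   1.28  0.02  1.16 -0.57] w 47.1 F [  4.  -14.8  -8.3] M [-3.06 -0.84 -0.18]
tool shift mm [34.2  0.3 -0.1] spin 0.0013
time_s: 22.0
ee_pos: [0.5853, -0.3208, 0.0371]
eef_rot: [3.005, 1.556, 1.436]
force: [2.8, -6.7, -6.1]
grip_width: 0.0467
time_s: 22.5
ee_pos: [0.5857, -0.3207, 0.0372]
eef_rot: [2.885, 1.557, 1.316]
force: [4.7, -6.3, -1.9]
grip_width: 0.0299
t 22.5 tcp [ 585.7 -320.7   37.2] jawyaw 0.0018 xdir [ 0.0034  0.0131 -0.9999] j [-0.56  0.74  1.3   0.01  1.1  -0.57] w 29.9 F [ 4.7 -6.3 -1.9] M [-1.26 -0.83 -0.23]
tool shift mm [-2.9  0.2  9.2] spin 0.0018
```

```bash
python3 -m handwheel '[[[-2,0,4],0,1],[[-4,0,8],0,1],[[-6,0,12],0,1],[[-8,0,15],0,1],[[-8,0,15],0,1]]'
python3 -m handwheel '[[[-15,0,5],0,1],[[-30,0,10],0,1],[[-45,0,14],0,1],[[-55,0,14],0,1],[[-55,0,14],0,1]]'
python3 c3.py; python3 go.py 558 -352 70 0
```

```text
time_s: 23.0
ee_pos: [0.5857, -0.3363, 0.0453]
eef_rot: [2.858, 1.557, 1.289]
force: [0.6, -0.1, -0.5]
grip_width: 0.03
time_s: 23.5
ee_pos: [0.5861, -0.3515, 0.1024]
eef_rot: [2.629, 1.558, 1.06]
force: [1.0, -0.2, 0.3]
grip_width: 0.0278
top
-339 16 x 575.0 607.0 z [13.9 17. ]
-303 28 x 555.0 609.0 z [50.9 55.1]
scene
-339 8 x 565.0 606.0 z [8.1 9.3]
-309 21 x 560.0 608.0 z [52.7 55.5]
t 23.6 tcp [ 585.5 -350.8  100. ] jawyaw 0.0015 xdir [ 0.0036  0.0131 -0.9999] j [-0.6   0.7   1.21  0.01  1.23 -0.6 ] w 27.6 F [ 0.2 -0.1 -1.1] M [-0.03 -0.11 -0.  ]
tool shift mm [ 29.9 -27.6   1.5] spin 0.0015
```

View pics/s3.png

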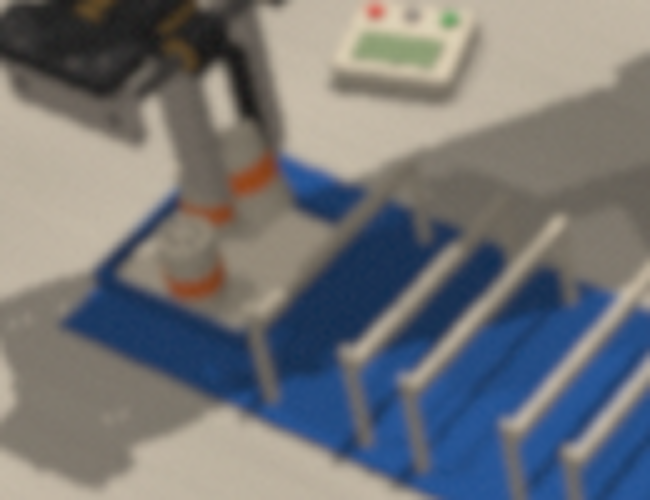

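```bash
python3 -m handwheel '[[[0,-10,5],0,1],[[0,-20,10],0,1],[[0,-28,15],0,1],[[0,-28,15],0,1],[[0,-28,15],0,1]]' >/dev/null
python3 -m handwheel '[[[15,0,0],0,1],[[30,0,0],0,1],[[45,0,0],0,1],[[55,0,0],0,1],[[58,0,0],0,1]]'
python3 -m handwheel '[[[1,0,0],0,1],[[2,0,0],0,1],[[3,0,0],0,1],[[4,0,0],0,1],[[5,0,0],0,1]]' 4
python3 go.py 558 -366 37 0
```

```text
time_s: 24.6
ee_pos: [0.5574, -0.3653, 0.0406]
eef_rot: [2.925, 1.557, 1.355]
force: [-2.0, 0.2, 7.6]
grip_width: 0.0275
time_s: 25.1
ee_pos: [0.5576, -0.3654, 0.036]
eef_rot: [2.869, 1.557, 1.299]
force: [-0.5, -1.6, 6.7]
grip_width: 0.0279
t 25.1 tcp [ 557.6 -365.4   36. ] jawyaw 0.0009 xdir [ 0.0036  0.013  -0.9999] j [-0.64  0.74  1.3   0.01  1.1  -0.65] w 27.9 F [-0.5 -1.6  6.7] M [-0.32  0.12 -0.02]
tool shift mm [-1.1  0.4  0.6] spin 0.0009
```

```bash
python3 -m handwheel '[[[0,0,0],0,0.3],[[0,0,0],0,0.2],[[0,0,0],0,0],[[0,0,0],0,0],[[0,0,0],0,0]]' 20
python3 -m handwheel '[[[-20,0,0],0,0],[[-50,0,0],0,0],[[-90,0,0],0,0],[[-100,0,0],0,0],[[-100,-20,-50],0,0]]' >/dev/null
python3 -m handwheel '[[[0,-15,-50],0,0],[[0,-30,-100],0,0],[[0,-45,-150],0,0],[[0,-60,-200],0,0],[[0,-75,-240],0,0]]' >/dev/null
cat > pk.py <<'E'
from h import *
im,W=cloud("top"); Z=W[...,2]
m=((Z>.041)&(Z<.05)&(W[...,1]<-.33)&(W[...,1]>-.43)&(W[...,0]>.52)&(W[...,0]<.64)).astype(np.uint8)
n,l,s,c=cv2.connectedComponentsWithStats(m)
for i in range(1,n): print(np.round(W[l==i].mean(0)*1000,1),s[i,4])
E
python3 pk.py
python3 go.py 431 37 80 0.003
```

```text
time_s: 25.6
ee_pos: [0.5576, -0.3653, 0.0359]
eef_rot: [2.889, 1.557, 1.32]
force: [-1.2, 0.7, 0.7]
grip_width: 0.0472
[ 604.9 -378.1   45.1] 148
[ 559.1 -363.4   45.2] 127
[ 560.3 -401.6   45. ] 158
t 26.65 tcp [462.  -76.6 139.1] jawyaw 0.0 xdir [ 0.0052  0.012  -0.9999] j [-0.25  0.21  1.84  0.01  1.09 -0.26] w 46.9 F [1.5 1.4 1.1] M [-0.03 -0.17 -0.03]
tool shift mm [  60.3  -31.3 -112.9] spin -0.003
```

```bash
python3 -m handwheel '[[[20,-10,-40],0,0],[[40,-20,-80],0,0],[[40,-31,-126],0,0],[[40,-31,-126],0,0],[[40,-31,-126],0,0]]' >/dev/null
python3 -m handwheel '[[[0,0,0],0,0],[[0,0,0],0,0],[[0,0,0],0,0],[[0,0,0],0,0],[[0,0,0],0,0]]' >/dev/null
python3 go.py 431 50 51.5 0.003
```

```text
t 27.65 tcp [431.2  50.1 100.3] jawyaw 0.0016 xdir [ 0.0053  0.0119 -0.9999] j [0.02 0.19 1.96 0.01 0.98 0.01] w 47.1 F [-0.1  0.2 -0.3] M [-0.05 -0.14  0.02]
tool shift mm [48.8 -0.4  0.7] spin -0.0014
```

```bash
python3 -m handwheel '[[[25,0,1],0,0],[[45,0,1],0,0],[[49,0,1],0,0],[[49,0,1],0,0],[[49,0,1],0,0]]'
python3 -m handwheel '[[[0,0,0],0,1],[[0,0,0],0,1],[[0,0,0],0,1],[[0,0,0],0,1],[[0,0,0],0,1]]' 60
python3 go.py 431 50 51.5 0.003
```

```text
time_s: 28.15
ee_pos: [0.4319, 0.0497, 0.0521]
eef_rot: [2.661, 1.557, 1.092]
force: [0.4, -0.7, 0.2]
grip_width: 0.047
time_s: 28.65
ee_pos: [0.4318, 0.0497, 0.0521]
eef_rot: [2.673, 1.557, 1.104]
force: [0.6, -0.1, -0.5]
grip_width: 0.0137
t 28.65 tcp [431.8  49.7  52.1] jawyaw 0.0017 xdir [ 0.006   0.0119 -0.9999] j [0.02 0.28 2.   0.02 0.86 0.01] w 13.7 F [ 0.6 -0.1 -0.5] M [-0.11  0.03  0.05]
tool shift mm [ 0.6 -0.8 -0.3] spin -0.0013
```

```bash
python3 -m handwheel '[[[-10,0,0],0,1],[[-30,0,0],0,1],[[-55,0,0],0,1],[[-80,0,0],0,1],[[-100,0,0],0,1]]' 60
python3 go.py 373 264 152 -1.658
python3 - <<'E'
from h import *
im,W=cloud("top"); cv2.imwrite("pics/x.png",im)
p=W[(W[...,2]>.07)&(W[...,1]>.1)&(W[...,1]<.21)&(abs(W[...,0]-.432)<.022)]*1000
A=np.c_[p[:,:2],np.ones(len(p))]; k=np.linalg.lstsq(A,p[:,2],rcond=None)[0]; r=p[:,2]-A@k
print(len(p),p.min(0),p.max(0),"slopes",k[:2],"std",r.std())
E
```

```text
time_s: 29.15
ee_pos: [0.4313, 0.0485, 0.1541]
eef_rot: [2.593, 1.557, 1.024]
force: [-0.2, -0.3, -1.9]
grip_width: 0.0132
t 29.15 tcp [431.3  48.5 154.1] jawyaw 0.0017 xdir [ 0.0073  0.0119 -0.9999] j [0.02 0.11 1.92 0.01 1.11 0.01] w 13.2 F [-0.2 -0.3 -1.9] M [-0.1  -0.06  0.04]
tool shift mm [   4.3  -57.9 -215.6] spin 1.6597
136 [410.01395571 100.15977484 105.83991152] [453.86458126 146.45744952 463.52313461] slopes [ 1.03917349 -9.14293765] std 44.30662541379431
```

```bash
python3 -m handwheel '[[[0,-4,-14],0.12,1],[[0,-8,-28],0.24,1],[[0,-12,-42],0.36,1],[[0,-16,-56],0.48,1],[[0,-20,-70],0.6,1]]' >/dev/null
python3 go.py 373 264 152 -1.658
```

```text
t 29.7 tcp [411.9 119.  157.2] jawyaw -0.6032 xdir [ 0.0108  0.012  -0.9999] j [0.19 0.09 1.93 0.01 1.11 0.79] w 13.8 F [ 0.4 -0.2 -2. ] M [-0.11 -0.02  0.04]
tool shift mm [   6.5 -114.3  -97.2] spin 1.0548
```

```bash
python3 -m handwheel '[[[1,-12,-10],0.12,1],[[2,-24,-20],0.24,1],[[3,-36,-30],0.36,1],[[4,-48,-40],0.48,1],[[4,-60,-50],0.6,1]]' >/dev/null
python3 go.py 373 264 152 -1.658
```

```text
t 30.2 tcp [390.4 194.8 153.5] jawyaw -1.2081 xdir [ 0.0102  0.0117 -0.9999] j [0.37 0.11 1.91 0.01 1.1  1.58] w 13.3 F [ 0.6 -0.  -1.6] M [-0.08  0.01 -0.03]
tool shift mm [  2.2 -70.9  -8.3] spin 0.4499
```

```bash
python3 -m handwheel '[[[0,-14,-2],0.11,1],[[0,-28,-4],0.22,1],[[0,-42,-6],0.33,1],[[0,-57,-8],0.45,1],[[0,-71,-8],0.45,1]]' >/dev/null
python3 -m handwheel '[[[0,0,0],0,1],[[0,0,0],0,1],[[0,0,0],0,1],[[0,0,0],0,1],[[0,0,0],0,1]]' >/dev/null
python3 go.py 373 264 97 -1.658
python3 - <<'E'
from h import *
for nm in("top","scene"):
    im,W=cloud(nm); cv2.imwrite(f"pics/{nm}2.png",im)
    q=W-np.array([.373,.264,.1]); a=q[...,0]*.9963-q[...,1]*.0864; b=q[...,0]*.0864+q[...,1]*.9963; z=W[...,2]*1000; a=a*1000;b=b*1000
    m=(z>80)&(z<130)&(a>70)&(a<155)&(abs(b)<26)
    if m.sum()<20: print(nm,"none");continue
    A=np.c_[a[m],b[m],np.ones(m.sum())]; k=np.linalg.lstsq(A,z[m],rcond=None)[0]
    r=z[m]-A@k; print(nm,m.sum(),"slope along,lat",k[:2].round(4),"z at blade ctr",(k@[106,0,1]).round(1),"std",r.std().round(2),"a",np.percentile(a[m],[1,99]).round(1),"b",np.percentile(b[m],[1,99]).round(1))
    g=m&(a>110); print("  blade front half lateral mean",b[g].mean().round(1), "rear", b[m&(a<100)].mean().round(1))
E
```

```text
t 31.2 tcp [372.5 264.2 154. ] jawyaw -1.663 xdir [ 0.0099  0.0116 -0.9999] j [0.53 0.15 1.86 0.01 1.11 2.19] w 13.7 F [-0.1  0.9 -2.1] M [ 0.02  0.09 -0.03]
tool shift mm [56.9  0.9  0. ] spin -0.005
top 862 slope along,lat [-0.004   0.0174] z at blade ctr 108.4 std 1.4 a [ 70.8 146.6] b [-14.3  21.9]
  blade front half lateral mean 3.6 rear 3.9
scene 518 slope along,lat [-0.0034  0.03  ] z at blade ctr 109.4 std 1.65 a [ 71.1 144.9] b [-15.   20.8]
  blade front half lateral mean 3.1 rear 3.0
```

View pics/top2.png

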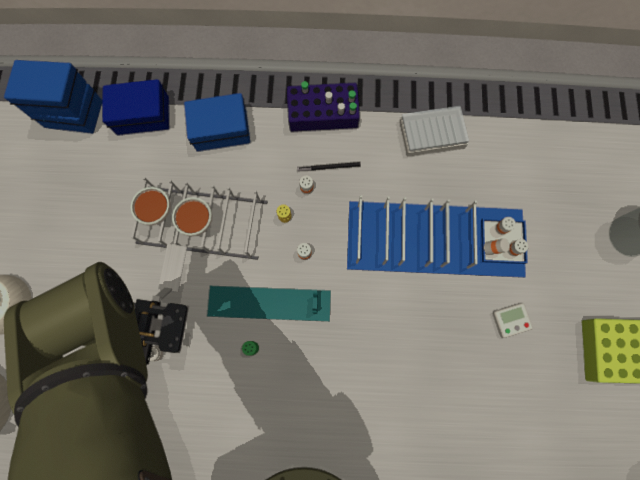

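```bash
python3 -m handwheel '[[[15,4,0],-0.005,1],[[30,4,0],-0.005,1],[[45,4,0],-0.005,1],[[56,4,0],-0.005,1],[[56,4,0],-0.005,1]]' >/dev/null
python3 -m handwheel '[[[0,0,0],0,1],[[0,0,0],0,1],[[0,0,0],0,1],[[0,0,0],0,1],[[0,0,0],0,1]]' >/dev/null
python3 go.py 372.7 260.5 97 -1.658
cat > bl.py <<'E'
# blade pose in the rack/tray frame: args bayx bayy yaw (mm) ; TCP-relative
import sys; from h import *
X,Y,yaw=map(float,sys.argv[1:4]); zb=(get_obs()["ee_pos"][2]*1000-45.6)
c,s=np.cos(yaw),np.sin(yaw)
for nm in("top","scene"):
    im,W=cloud(nm); W=W*1000
    dx,dy=W[...,0]-X,W[...,1]-Y; a=dx*c+dy*s; b=-dx*s+dy*c; z=W[...,2]
    p=get_obs()["ee_pos"]*1000-[X,Y,0]; pa,pb=p[0]*c+p[1]*s,-p[0]*s+p[1]*c
    m=(abs(z-zb)<7)&(a>pa+70)&(a<pa+155)&(abs(b-pb)<27)
    print(nm,"tcp a,b",pa.round(1),pb.round(1),"blade n",m.sum())
    if m.sum()>30: print("  a",np.percentile(a[m],[1,99]).round(1),"b",np.percentile(b[m],[1,99]).round(1),"mean b",b[m].mean().round(1),"z",np.median(z[m]).round(1))
    for k in(-86,0,86) if len(sys.argv)<5 else map(float,sys.argv[4:]):
        bb=b-k; h=cv2.cvtColor(im,cv2.COLOR_BGR2HSV)
        d=(abs(bb)<60)&(abs(a)<75)&(z>60)&(z<85)&(h[...,0]<20)&(h[...,1]>110)
        if d.sum()>150: q,r=cv2.minEnclosingCircle(np.stack([a[d],bb[d]],1).astype(np.float32)); print("  bay",k,"cake a,b",np.round(q,1),round(r,1),"z",np.median(z[d]).round(1))
        for s0 in(-27,27):
            e=(abs(bb-s0)<5)&(abs(a)<56)&(abs(z-59.5)<4)&(h[...,1]<70)
            if e.sum()>25: print("  rail",k+s0,"at b",b[e].mean().round(1),e.sum())
E
python3 bl.py 592 244.8 -0.0864
```

```text
t 32.3 tcp [372.2 260.7  97. ] jawyaw -1.6579 xdir [ 0.0083  0.0107 -0.9999] j [0.53 0.23 1.92 0.01 0.98 2.18] w 13.5 F [-0.2 -0.6 -1.7] M [-0.01  0.1   0.01]
tool shift mm [ 0.   0.1 -0.5] spin 0.0001
top tcp a,b -220.3 -3.2 blade n 760
  a [-149.5  -73.6] b [-17.2  18.8] mean b 0.6 z 51.3
  rail -113 at b -113.3 138
  rail -59 at b -59.1 153
  bay 0 cake a,b [-1.5 15.9] 48.0 z 69.5
  rail -27 at b -26.8 85
  rail 27 at b 25.9 65
  bay 86 cake a,b [ -1.7 -14.3] 49.2 z 69.5
  rail 59 at b 58.4 97
  rail 113 at b 111.8 71
scene tcp a,b -220.3 -3.2 blade n 493
  a [-148.7  -74.8] b [-18.   17.7] mean b 0.0 z 52.4
  rail -113 at b -113.8 111
  rail -59 at b -59.8 106
  bay 0 cake a,b [-0.5 14. ] 49.6 z 70.5
  rail -27 at b -28.0 45
  rail 27 at b 26.4 55
  bay 86 cake a,b [ -3.9 -17. ] 47.6 z 69.4
  rail 59 at b 58.1 46
  rail 113 at b 111.8 45
```

```bash
python3 -m handwheel '[[[0,1,-10],0,1],[[0,1,-20],0,1],[[0,1,-30],0,1],[[0,1,-40],0,1],[[0,1,-50],0,1]]'
python3 -m handwheel '[[[0,0,-10],0,1],[[0,0,-20],0,1],[[0,0,-30],0,1],[[0,0,-40],0,1],[[0,0,-48],0,1]]'
python3 go.py 478 251.3 97 -1.658
python3 bl.py 592 244.8 -0.0864 0
```

```text
time_s: 32.9
ee_pos: [0.4229, 0.2551, 0.0971]
eef_rot: [-2.135, 1.558, 0.919]
force: [-0.0, 0.7, -2.4]
grip_width: 0.0133
time_s: 33.4
ee_pos: [0.4716, 0.2508, 0.0975]
eef_rot: [-2.134, 1.558, 0.92]
force: [-0.7, 0.5, -2.1]
grip_width: 0.0137
t 33.4 tcp [471.6 250.8  97.5] jawyaw -1.6584 xdir [ 0.008   0.0106 -0.9999] j [0.42 0.39 1.7  0.01 1.04 2.07] w 13.7 F [-0.7  0.5 -2.1] M [ 0.    0.08 -0.01]
tool shift mm [ 0.5 -1.  -6.3] spin -0.0004
top tcp a,b -119.7 -4.4 blade n 118
  a [-49.6  31.5] b [-28.8  17.2] mean b -6.9 z 52.1
  bay 0.0 cake a,b [-3.2 16.9] 49.2 z 69.6
  rail -27.0 at b -26.9 86
  rail 27.0 at b 25.7 65
scene tcp a,b -120.5 -4.4 blade n 66
  a [14.8 28.4] b [-28.6  17.2] mean b -1.0 z 52.4
  bay 0.0 cake a,b [-2.4 15.1] 50.2 z 70.7
  rail -27.0 at b -28.0 46
  rail 27.0 at b 26.5 59
```

```bash
python3 -m handwheel '[[[0,0,-3],0,1],[[0,0,-6],0,1],[[0,0,-7],0,1],[[-2,0,-7],0,1],[[-4,0,-7],0,1]]'
python3 -m handwheel '[[[-2,0,0],0,1],[[-4,0,0],0,1],[[-6,0,0],0,1],[[-8,0,0],0,1],[[-10,0,0],0,1]]'
python3 -m handwheel '[[[-4,0,0],0,1],[[-8,0,0],0,1],[[-12,0,0],0,1],[[-16,0,0],0,1],[[-20,0,0],0,1]]'
python3 go.py 478 251.3 97 -1.658
sed -i 's/abs(bb)<60)/abs(bb)<40)/; s/(z<85)/(z<160)/' bl.py
python3 bl.py 592 244.8 -0.0864 0
```

```text
time_s: 34.0
ee_pos: [0.4784, 0.2502, 0.1016]
eef_rot: [-2.139, 1.558, 0.915]
force: [0.2, -0.2, -1.7]
grip_width: 0.0132
time_s: 34.5
ee_pos: [0.4782, 0.25, 0.1117]
eef_rot: [-2.127, 1.558, 0.927]
force: [0.1, -1.0, -3.2]
grip_width: 0.0138
time_s: 35.0
ee_pos: [0.4781, 0.2498, 0.1321]
eef_rot: [-2.129, 1.558, 0.925]
force: [0.1, 0.4, -3.1]
grip_width: 0.0135
t 35.0 tcp [478.1 249.8 132.1] jawyaw -1.6586 xdir [ 0.0079  0.0105 -0.9999] j [0.41 0.36 1.66 0.01 1.11 2.07] w 13.5 F [ 0.1  0.4 -3.1] M [ 0.06  0.25 -0.  ]
tool shift mm [35.1 -1.1  0.4] spin -0.0006
top tcp a,b -113.7 -4.7 blade n 173
  a [-43.6  33.5] b [-30.9  20.9] mean b -10.1 z 92.4
  bay 0.0 cake a,b [-7.2 -1.1] 33.8 z 95.3
  rail -27.0 at b -27.0 98
  rail 27.0 at b 26.3 27
scene tcp a,b -113.7 -4.7 blade n 94
  a [-32.5  32.8] b [-28.2  21.3] mean b -1.4 z 88.7
  bay 0.0 cake a,b [-9.  -1.9] 32.5 z 96.9
  rail -27.0 at b -27.9 51
  rail 27.0 at b 26.4 73
```

```bash
python3 -m handwheel '[[[-4,0,0],0,1],[[-9,0,0],0,1],[[-14,0,0],0,1],[[-18,0,0],0,1],[[-20,0,0],0,1]]' >/dev/null
python3 -m handwheel '[[[0,6,0],0,1],[[0,20,0],-0.02,1],[[0,40,0],-0.04,1],[[0,60,0],-0.06,1],[[0,72,0],-0.08,1]]' >/dev/null
python3 -m handwheel '[[[0,6,0],0,1],[[0,20,0],0,1],[[0,40,0],0,1],[[0,60,0],0,1],[[0,72,0],0,1]]'
python3 go.py 472.5 -282 152 -1.575
```

```text
time_s: 36.6
ee_pos: [0.471, 0.1032, 0.1511]
eef_rot: [-2.257, 1.557, 0.877]
force: [-0.1, 0.4, -3.7]
grip_width: 0.0136
t 36.6 tcp [471.  103.2 151.1] jawyaw -1.5792 xdir [ 0.0088  0.0106 -0.9999] j [0.13 0.22 1.8  0.01 1.12 1.71] w 13.6 F [-0.1  0.4 -3.7] M [0.06 0.2  0.03]
tool shift mm [ -5.  385.2  -4.8] spin -0.0042
```

```bash
python3 -m handwheel '[[[0,6,0],0,1],[[-1,20,-1],0,1],[[-2,40,-1],0,1],[[-3,60,-2],0,1],[[-3,72,-2],0,1]]' >/dev/null
python3 -m handwheel '[[[0,6,0],0,1],[[0,20,0],0,1],[[0,40,0],0,1],[[0,60,0],0,1],[[0,72,0],0,1]]'>/dev/null
python3 -m handwheel '[[[0,6,0],0,1],[[0,20,0],0,1],[[0,40,0],0,1],[[0,60,0],0,1],[[0,72,0],0,1]]'>/dev/null
python3 -m handwheel '[[[0,6,0],0,1],[[0,20,0],0,1],[[0,40,0],0,1],[[0,60,0],0,1],[[0,72,0],0,1]]'>/dev/null
python3 go.py 472.5 -282 152 -1.575
```

```text
t 38.6 tcp [ 470.4 -189.8  151.1] jawyaw -1.5804 xdir [ 0.0091  0.0101 -0.9999] j [-0.46  0.27  1.72  0.01  1.14  1.11] w 13.6 F [ 0.9  0.2 -2. ] M [0.02 0.23 0.04]
tool shift mm [-1.8 92.1 -3. ] spin -0.0054
```

```bash
python3 -m handwheel '[[[0,6,0],0,1],[[0,25,-1],-0.005,1],[[0,50,-2],-0.005,1],[[0,75,-3],-0.005,1],[[0,92,-3],-0.005,1]]'>/dev/null
python3 -m handwheel '[[[10,0,0],0,1],[[20,0,0],0,1],[[25,0,0],0,1],[[25,0,0],0,1],[[25,0,0],0,1]]'
python3 -m handwheel '[[[0,0,0],0,1],[[0,0,0],0,1],[[0,0,0],0,1],[[0,0,0],0,1],[[0,0,0],0,1]]'
python3 go.py 472.5 -282 152 -1.575
python3 bl.py 578.5 -279.2 -0.004 0
```

```text
time_s: 39.6
ee_pos: [0.473, -0.2821, 0.1252]
eef_rot: [-2.293, 1.557, 0.845]
force: [-0.1, 0.0, -2.9]
grip_width: 0.0132
time_s: 40.1
ee_pos: [0.473, -0.2822, 0.1253]
eef_rot: [-2.304, 1.557, 0.834]
force: [-0.7, 0.5, -3.1]
grip_width: 0.0134
t 40.1 tcp [ 473.  -282.2  125.3] jawyaw -1.5748 xdir [ 0.0092  0.0101 -0.9999] j [-0.61  0.4   1.62  0.02  1.12  0.96] w 13.4 F [-0.7  0.5 -3.1] M [-0.01  0.15 -0.03]
tool shift mm [-26.7  -0.4   0.3] spin 0.0002
top tcp a,b -105.5 -3.4 blade n 298
  a [-35.4  42.1] b [-30.2  22.8] mean b -5.8 z 85.6
  bay 0.0 cake a,b [ 2.1 -1.7] 32.7 z 87.5
  rail 27.0 at b 27.8 44
scene tcp a,b -105.5 -3.4 blade n 87
  a [-32.7  41.4] b [-28.4  20.4] mean b -1.5 z 81.9
  bay 0.0 cake a,b [ 0.5 -2.8] 33.2 z 89.5
  rail 27.0 at b 25.0 95
```

```bash
python3 -m handwheel '[[[3,-1,0],0,1],[[6,-1,0],0,1],[[9,-1,0],0,1],[[12,-1,0],0,1],[[15,-1,0],0,1]]'
python3 -m handwheel '[[[2,0,0],0,1],[[4,0,0],0,1],[[6,0,0],0,1],[[8,0,0],0,1],[[10,0,0],0,1]]'
python3 -m handwheel '[[[1,0,0],0,1],[[2,0,0],0,1],[[3,0,0],0,1],[[4,0,0],0,1],[[4,0,0],0,1]]'
python3 go.py 472.5 -282 97 -1.575
python3 bl.py 578.5 -279.2 -0.004 0
```

```text
time_s: 40.7
ee_pos: [0.4731, -0.281, 0.1098]
eef_rot: [-2.28, 1.557, 0.857]
force: [-1.1, 0.0, -2.7]
grip_width: 0.0136
time_s: 41.2
ee_pos: [0.4733, -0.281, 0.0998]
eef_rot: [-2.31, 1.557, 0.827]
force: [0.0, -0.3, -1.4]
grip_width: 0.0134
time_s: 41.7
ee_pos: [0.4733, -0.2809, 0.0957]
eef_rot: [-2.299, 1.557, 0.838]
force: [0.3, 0.6, -1.0]
grip_width: 0.0137
t 41.7 tcp [ 473.3 -280.9   95.7] jawyaw -1.5749 xdir [ 0.0092  0.0102 -0.9999] j [-0.61  0.43  1.65  0.02  1.06  0.96] w 13.7 F [ 0.3  0.6 -1. ] M [ 0.02  0.12 -0.  ]
tool shift mm [-1.3  1.1  0.8] spin 0.0001
top tcp a,b -105.2 -2.1 blade n 52
  a [-34.9  47.8] b [-25.9  21.5] mean b 3.6 z 50.0
  bay 0.0 cake a,b [1.8 0.2] 32.8 z 68.6
  rail -27.0 at b -26.7 28
  rail 27.0 at b 27.7 40
scene tcp a,b -105.2 -2.1 blade n 87
  a [ 8.  45.8] b [-28.8  24.6] mean b -1.5 z 51.5
  bay 0.0 cake a,b [-1.3 -0.3] 34.5 z 70.5
  rail -27.0 at b -28.5 33
  rail 27.0 at b 25.3 70
```

```bash
python3 -m handwheel '[[[0,0,8],0,1],[[0,0,20],0,1],[[0,0,35],0,1],[[0,0,50],0,1],[[0,0,65],0,1]]'
python3 -m handwheel '[[[0,0,15],0,1],[[0,0,30],0,1],[[0,0,45],0,1],[[0,0,55],0,1],[[-10,0,60],0,1]]'
python3 -m handwheel '[[[-15,0,0],0,1],[[-30,0,0],0,1],[[-45,0,0],0,1],[[-55,0,0],0,1],[[-60,0,0],0,1]]'
python3 go.py 380 344 152 -1.658
python3 bl.py 578.5 -279.2 -0.004 0
```

```text
time_s: 42.3
ee_pos: [0.4069, -0.2805, 0.0952]
eef_rot: [-2.303, 1.557, 0.834]
force: [-1.2, -1.0, -1.5]
grip_width: 0.0136
time_s: 42.8
ee_pos: [0.3453, -0.2799, 0.1043]
eef_rot: [-2.161, 1.557, 0.975]
force: [0.8, -0.5, -2.0]
grip_width: 0.0133
time_s: 43.3
ee_pos: [0.345, -0.2808, 0.1655]
eef_rot: [-2.275, 1.557, 0.862]
force: [-0.3, -1.0, -1.2]
grip_width: 0.0137
t 43.3 tcp [ 345.  -280.8  165.5] jawyaw -1.5756 xdir [ 0.0089  0.0103 -0.9999] j [-0.77  0.12  1.87  0.01  1.15  0.8 ] w 13.7 F [-0.3 -1.  -1.2] M [ 0.01  0.03 -0.01]
tool shift mm [  20.3 -624.8  -31.8] spin 0.0824
top tcp a,b -233.4 -2.6 blade n 913
  a [-162.7  -86.6] b [-16.2  20.3] mean b 2.2 z 119.0
  bay 0.0 cake a,b [ 2.3 -0.1] 32.7 z 68.5
  rail -27.0 at b -26.7 71
  rail 27.0 at b 27.6 57
scene tcp a,b -233.5 -2.4 blade n 344
  a [-162.9  -86.7] b [-19.2  17.9] mean b -0.2 z 121.1
  bay 0.0 cake a,b [ 3.2 -2.4] 35.5 z 70.4
  rail -27.0 at b -28.4 35
  rail 27.0 at b 25.0 64
```

```bash
python3 -m handwheel '[[[0,-15,-3],0,1],[[0,-50,-6],0,1],[[0,-90,-12],0,1],[[0,-130,-17],0,1],[[0,-160,-20],0,1]]'>/dev/null
python3 -m handwheel '[[[0,-15,-3],0,1],[[0,-50,-6],0,1],[[0,-90,-8],0,1],[[0,-130,-10],0,1],[[0,-160,-10],0,1]]'>/dev/null
python3 -m handwheel '[[[0,-15,0],0,1],[[0,-50,0],0,1],[[0,-90,0],0,1],[[0,-130,0],0,1],[[0,-160,0],0,1]]'>/dev/null
python3 go.py 380 344 152 -1.658
```

```text
t 44.9 tcp [374.2 206.8 168.9] jawyaw -1.573 xdir [ 0.0057  0.0117 -0.9999] j [0.41 0.07 1.92 0.01 1.14 1.98] w 13.5 F [ 0.2 -0.4 -2.4] M [-0.    0.1  -0.01]
tool shift mm [  18.6 -137.    -5.3] spin 0.085
```

```bash
python3 -m handwheel '[[[0,-20,-1],0.03,1],[[5,-50,-2],0.06,1],[[10,-90,-4],0.085,1],[[18,-120,-5],0.085,1],[[18,-137,-5],0.085,1]]'>/dev/null
python3 -m handwheel '[[[10,0,0],0,1],[[25,0,0],0,1],[[40,0,0],0,1],[[50,0,0],0,1],[[55,0,0],0,1]]'>/dev/null
python3 -m handwheel '[[[0,0,0],0,1],[[0,0,0],0,1],[[0,0,0],0,1],[[0,0,0],0,1],[[0,0,0],0,1]]'>/dev/null
python3 go.py 379.8 344.5 97 -1.658
python3 bl.py 592 244.8 -0.0864 86
```

```text
t 46.4 tcp [377.5 345.9  94.7] jawyaw -1.6568 xdir [ 0.0021  0.0093 -1.    ] j [0.67 0.36 1.76 0.01 1.02 2.32] w 13.7 F [-0.1 -0.5 -1.8] M [-0.04  0.03  0.04]
tool shift mm [-2.3  1.2 -2.4] spin 0.0012
top tcp a,b -222.5 82.2 blade n 716
  a [-151.7  -75.9] b [ 68.7 104.6] mean b 86.5 z 48.6
  bay 86.0 cake a,b [5.2 0.9] 32.9 z 69.4
  rail 59.0 at b 58.3 99
  rail 113.0 at b 111.7 74
scene tcp a,b -222.5 82.2 blade n 562
  a [-151.9  -76.4] b [ 67.4 103.3] mean b 85.5 z 48.6
  bay 86.0 cake a,b [ 0.6 -1.8] 33.1 z 69.5
  rail 59.0 at b 58.2 48
  rail 113.0 at b 111.7 52
```

```bash
python3 -m handwheel '[[[-1,1,-10],0,1],[[-2,1,-22],0,1],[[-2,1,-34],0,1],[[-2,1,-46],0,1],[[-2,1,-56],0,1]]'
python3 -m handwheel '[[[0,0,-10],0,1],[[0,0,-22],0,1],[[0,0,-34],0,1],[[0,0,-46],0,1],[[0,0,-58],0,1]]'
python3 -m handwheel '[[[0,0,0],0,1],[[0,0,0],0,1],[[0,0,0],0,1],[[0,0,0],0,1],[[0,0,0],0,1]]'>/dev/null
python3 go.py 379.8 344.5 97 -1.658
python3 bl.py 592 244.8 -0.0864 86
```

```text
time_s: 47.0
ee_pos: [0.4344, 0.3398, 0.0965]
eef_rot: [-1.685, 1.562, 1.37]
force: [1.0, -0.4, -1.9]
grip_width: 0.0133
time_s: 47.5
ee_pos: [0.4932, 0.3347, 0.0965]
eef_rot: [-1.687, 1.562, 1.368]
force: [0.4, -0.3, -2.1]
grip_width: 0.0137
t 48.0 tcp [493.  334.8  96.7] jawyaw -1.657 xdir [ 0.002   0.0092 -1.    ] j [0.53 0.52 1.51 0.01 1.1  2.19] w 13.4 F [-0.1  0.3 -1.7] M [-0.02  0.02 -0.01]
tool shift mm [-5.000e-01  1.000e-01  1.136e+02] spin 0.001
top tcp a,b -106.4 81.1 blade n 98
  a [-35.9  42.8] b [ 56.  102.7] mean b 75.4 z 51.8
  bay 86.0 cake a,b [5.1 1.6] 33.8 z 69.5
  rail 59.0 at b 58.2 74
  rail 113.0 at b 111.8 56
scene tcp a,b -106.3 81.1 blade n 94
  a [28.2 45.7] b [ 58.7 102.5] mean b 83.0 z 50.3
  bay 86.0 cake a,b [ 0.5 -1.6] 33.2 z 69.6
  rail 59.0 at b 58.0 47
  rail 113.0 at b 111.8 52
```

```bash
python3 -m handwheel '[[[0,0,-2],0,1],[[0,0,-3],0,1],[[-2,0,-3],0,1],[[-4,0,-3],0,1],[[-6,0,-3],0,1]]'
python3 -m handwheel '[[[-2,0,0],0,1],[[-4,0,0],0,1],[[-6,0,0],0,1],[[-8,0,0],0,1],[[-10,0,0],0,1]]'
python3 -m handwheel '[[[-4,0,0],0,1],[[-9,0,0],0,1],[[-14,0,0],0,1],[[-20,0,0],0,1],[[-24,0,0],0,1]]'
python3 bl.py 592 244.8 -0.0864 86
python3 -m handwheel '[[[-3,0,0],0,1],[[-8,0,0],0,1],[[-12,0,0],0,1],[[-15,0,0],0,1],[[-17,0,0],0,1]]'
python3 go.py 473 -111 152 -1.575
```

```text
time_s: 48.6
ee_pos: [0.4961, 0.3345, 0.1029]
eef_rot: [-1.7, 1.561, 1.355]
force: [0.3, -0.2, -1.6]
grip_width: 0.0134
time_s: 49.1
ee_pos: [0.496, 0.3344, 0.1129]
eef_rot: [-1.677, 1.562, 1.378]
force: [-0.6, 0.5, -3.3]
grip_width: 0.0137
time_s: 49.6
ee_pos: [0.4961, 0.3342, 0.1377]
eef_rot: [-1.73, 1.561, 1.325]
force: [-0.0, 0.2, -2.5]
grip_width: 0.0135
top tcp a,b -103.1 80.9 blade n 258
  a [-29.   41.1] b [ 54.5 106.1] mean b 77.0 z 98.1
  bay 86.0 cake a,b [ 6.  -1.7] 34.2 z 100.1
  rail 59.0 at b 58.3 170
scene tcp a,b -103.2 80.9 blade n 234
  a [-31.2  43. ] b [ 54.6 105.4] mean b 78.6 z 97.4
  bay 86.0 cake a,b [ 0.3 -2.4] 33.5 z 100.9
  rail 59.0 at b 58.2 42
  rail 113.0 at b 111.8 52
time_s: 50.2
ee_pos: [0.4962, 0.3342, 0.1551]
eef_rot: [-1.785, 1.561, 1.27]
force: [-0.6, -0.1, -3.5]
grip_width: 0.0137
t 50.2 tcp [496.2 334.2 155.1] jawyaw -1.6571 xdir [ 0.003   0.0098 -0.9999] j [0.53 0.46 1.46 0.01 1.22 2.18] w 13.7 F [-0.6 -0.1 -3.5] M [-0.    0.19  0.01]
tool shift mm [ -1.4 445.5 -15.3] spin -0.0821
```

```bash
python3 -m handwheel '[[[0,6,0],0,1],[[0,20,0],-0.02,1],[[0,40,0],-0.04,1],[[0,60,-1],-0.06,1],[[0,72,-2],-0.08,1]]' >/dev/null
python3 -m handwheel '[[[0,6,0],0,1],[[0,20,0],0,1],[[0,40,1],0,1],[[0,60,2],0,1],[[0,72,2],0,1]]' >/dev/null
python3 -m handwheel '[[[0,6,0],0,1],[[0,20,0],0,1],[[0,40,1],0,1],[[0,60,2],0,1],[[0,72,2],0,1]]' >/dev/null
python3 -m handwheel '[[[0,6,0],0,1],[[0,20,0],0,1],[[0,40,1],0,1],[[0,60,2],0,1],[[0,72,2],0,1]]' >/dev/null
python3 go.py 470 -111 152 -1.575
```

```text
t 52.2 tcp [484.   40.9 152.1] jawyaw -1.5784 xdir [ 0.0025  0.009  -1.    ] j [0.   0.23 1.78 0.01 1.13 1.58] w 13.4 F [ 0.7  0.5 -3.2] M [0.05 0.25 0.02]
tool shift mm [ -1.3 152.   12.8] spin -0.0034
```

```bash
python3 -m handwheel '[[[0,6,1],0,1],[[0,22,3],0,1],[[0,44,5],0,1],[[0,66,7],0,1],[[0,78,8],0,1]]' >/dev/null
python3 -m handwheel '[[[0,6,1],0,1],[[0,22,3],0,1],[[0,44,4],0,1],[[0,66,5],0,1],[[0,74,5],0,1]]' >/dev/null
python3 -m handwheel '[[[8,0,0],0,1],[[16,0,0],0,1],[[22,0,0],0,1],[[25,0,0],0,1],[[25,0,0],0,1]]'
python3 go.py 470 -111 125 -1.575
python3 bl.py 579 -107.7 -0.004 0 -171.5
```

```text
time_s: 53.7
ee_pos: [0.4696, -0.1121, 0.1252]
eef_rot: [-1.74, 1.561, 1.394]
force: [-0.1, -0.0, -3.3]
grip_width: 0.0137
t 53.7 tcp [ 469.6 -112.1  125.2] jawyaw -1.5789 xdir [ 0.0017  0.0093 -1.    ] j [-0.32  0.26  1.81  0.01  1.07  1.26] w 13.7 F [-0.1 -0.  -3.3] M [0.02 0.23 0.03]
tool shift mm [ 0.2 -1.1 -0.4] spin -0.0039
top tcp a,b -109.2 -5.0 blade n 12
  rail 27.0 at b 27.1 29
  bay -171.5 cake a,b [2.3 0.1] 32.5 z 68.6
  rail -198.5 at b -198.4 64
  rail -144.5 at b -143.4 27
scene tcp a,b -109.1 -5.1 blade n 117
  a [-37.3  36.3] b [-31.4  20.9] mean b -5.0 z 84.6
  bay 0.0 cake a,b [-2. -3.] 32.2 z 88.8
  rail -27.0 at b -27.9 33
  rail 27.0 at b 26.9 117
  bay -171.5 cake a,b [ 4.3 -2.7] 35.9 z 70.4
  rail -198.5 at b -200.0 42
  rail -144.5 at b -146.2 67
```

```bash
python3 -m handwheel '[[[3,-1,0],0,1],[[6,-2,0],-0.004,1],[[9,-2,0],-0.004,1],[[12,-2,0],-0.004,1],[[15,-2,0],-0.004,1]]'
python3 -m handwheel '[[[2,0,0],0,1],[[4,0,0],0,1],[[6,0,0],0,1],[[8,0,0],0,1],[[10,0,0],0,1]]'
python3 -m handwheel '[[[1,0,0],0,1],[[2,0,0],0,1],[[3,0,0],0,1],[[4,0,0],0,1],[[4,0,0],0,1]]'
python3 bl.py 579 -107.7 -0.004 0
python3 -m handwheel '[[[0,0,8],0,1],[[0,0,20],0,1],[[0,0,35],0,1],[[0,0,50],0,1],[[0,0,65],0,1]]'
python3 -m handwheel '[[[0,0,15],0,1],[[0,0,30],0,1],[[0,0,45],0,1],[[0,0,55],0,1],[[-10,0,58],0,1]]'
python3 -m handwheel '[[[-15,0,0],0,1],[[-30,0,0],0,1],[[-45,0,0],0,1],[[-55,0,0],0,1],[[-60,0,0],0,1]]'
python3 bl.py 579 -107.7 -0.004 0
python3 go.py 431 49.5 152 0.0017
```

```text
time_s: 54.3
ee_pos: [0.47, -0.1103, 0.1106]
eef_rot: [-1.862, 1.561, 1.275]
force: [0.5, -0.9, -3.3]
grip_width: 0.0132
time_s: 54.8
ee_pos: [0.4701, -0.1102, 0.1005]
eef_rot: [-1.902, 1.561, 1.235]
force: [-0.7, -0.6, -1.4]
grip_width: 0.0135
time_s: 55.3
ee_pos: [0.47, -0.1102, 0.0964]
eef_rot: [-1.88, 1.562, 1.257]
force: [0.1, 0.2, -1.8]
grip_width: 0.0137
top tcp a,b -108.9 -2.9 blade n 4
  rail 27.0 at b 27.1 31
scene tcp a,b -108.9 -2.9 blade n 95
  a [20.2 42.5] b [-28.3  18.2] mean b -0.6 z 51.5
  bay 0.0 cake a,b [-2.4 -0.3] 31.9 z 70.5
  rail -27.0 at b -28.1 43
  rail 27.0 at b 27.1 60
time_s: 55.9
ee_pos: [0.404, -0.1098, 0.0963]
eef_rot: [-1.896, 1.561, 1.241]
force: [0.7, -0.3, -2.1]
grip_width: 0.0135
time_s: 56.4
ee_pos: [0.3446, -0.1094, 0.1058]
eef_rot: [-1.7, 1.561, 1.436]
force: [-0.4, 0.0, -1.3]
grip_width: 0.0131
time_s: 56.9
ee_pos: [0.345, -0.1101, 0.167]
eef_rot: [-1.868, 1.561, 1.269]
force: [-0.3, -0.3, -1.7]
grip_width: 0.0136
top tcp a,b -234.0 -3.3 blade n 698
  a [-155.2  -87. ] b [-16.3  18.5] mean b 1.9 z 120.2
  bay 0.0 cake a,b [-1.6  0.8] 32.8 z 68.9
  rail -27.0 at b -26.8 56
  rail 27.0 at b 27.1 60
scene tcp a,b -234.2 -3.3 blade n 388
  a [-163.4  -88.8] b [-18.1  18.6] mean b 0.7 z 121.9
  bay 0.0 cake a,b [-4.2 -0.9] 32.8 z 70.6
  rail -27.0 at b -28.0 41
  rail 27.0 at b 26.9 59
t 57.0 tcp [ 344.8 -110.1  166.3] jawyaw -1.5756 xdir [ 0.0022  0.0091 -1.    ] j [-0.42 -0.07  2.07  0.01  1.15  1.15] w 13.6 F [-0.4 -0.  -2.2] M [0.   0.08 0.02]
tool shift mm [  15.9 -159.8  -85.4] spin -1.5773
```

```bash
python3 -m handwheel '[[[0,-15,-8],-0.12,1],[[0,-30,-16],-0.24,1],[[0,-45,-24],-0.36,1],[[0,-60,-32],-0.48,1],[[0,-75,-40],-0.6,1]]' >/dev/null
python3 go.py 431 49.5 152 0.0017
```

```text
t 57.5 tcp [385.2 -34.5 166.4] jawyaw -0.9705 xdir [ 0.001   0.0093 -1.    ] j [-0.19 -0.01  2.01  0.01  1.15  0.78] w 13.5 F [-0.1 -0.3 -1.4] M [-0.1  -0.03  0.06]
tool shift mm [ 15.2 -43.3 -85.2] spin -0.9722
```

```bash
python3 -m handwheel '[[[0,-8,-16],-0.12,1],[[0,-16,-32],-0.24,1],[[0,-24,-48],-0.36,1],[[0,-32,-64],-0.48,1],[[0,-40,-80],-0.6,1]]' >/dev/null
python3 -m handwheel '[[[0,0,0],-0.1,1],[[0,0,0],-0.2,1],[[0,0,0],-0.3,1],[[0,0,0],-0.372,1],[[0,0,0],-0.372,1]]' >/dev/null
python3 go.py 431.5 49.7 100 0.0017
```

```text
t 58.5 tcp [428.4  44.4 165.8] jawyaw 0.0076 xdir [-0.0014  0.0093 -1.    ] j [0.01 0.09 1.9  0.01 1.15 0.  ] w 13.5 F [ 0.6 -0.3 -0.8] M [-0.1  -0.14 -0.  ]
tool shift mm [65.8  3.2 -4.6] spin 0.0059
```

```bash
python3 -m handwheel '[[[15,3,-5],0.006,1],[[30,3,-5],0.006,1],[[45,3,-5],0.006,1],[[60,3,-5],0.006,1],[[66,3,-5],0.006,1]]' >/dev/null
python3 -m handwheel '[[[0,0,0],0,1],[[0,0,0],0,1],[[0,0,0],0,1],[[0,0,0],0,1],[[0,0,0],0,1]]' >/dev/null
python3 go.py 431.5 49.7 70 0.0017
python3 - <<'E'
from h import *
for nm in("top","scene"):
    im,W=cloud(nm); cv2.imwrite(f"pics/{nm}4.png",im); W=W*1000
    m=(abs(W[...,2]-54)<7)&(W[...,1]>118)&(W[...,1]<205)&(abs(W[...,0]-431)<30); p=W[m]
    print(nm,len(p),p.min(0).round(1),p.max(0).round(1),p.mean(0).round(1))
    h=p[p[:,1]<155];g=p[p[:,1]>160]
    if len(h) and len(g): print(h[:,0].mean(),g[:,0].mean())
E
```

```text
t 59.5 tcp [430.7  50.   98.6] jawyaw -0.0007 xdir [-0.0032  0.0092 -1.    ] j [0.03 0.2  1.96 0.01 0.99 0.02] w 13.6 F [-0.1  0.2 -2. ] M [-0.1  -0.05  0.01]
tool shift mm [28.6  0.9  0.6] spin -0.0024
top 40 [416.5 123.   49.8] [448.1 198.6  56.6] [425.1 150.5  52.8]
419.09208051010745 440.9764873368737
scene 471 [406.8 118.1  47.9] [448.5 196.9  59.9] [429.6 157.9  54.1]
429.53162301878564 429.67319021437527
```

Aligned; lower to the rest and release.

```bash
python3 -m handwheel '[[[10,1,0],0,1],[[20,1,0],0,1],[[28,1,0],0,1],[[34,1,0],0,1],[[38,1,0],0,1]]'
python3 -m handwheel '[[[2,0,0],0,1],[[4,0,0],0,1],[[6,0,0],0,1],[[7,0,0],0,1],[[8,0,0],0,1]]'
python3 go.py 431.5 49.7 52.1 0.0017
```

```text
time_s: 60.1
ee_pos: [0.4313, 0.0504, 0.0597]
eef_rot: [-2.695, 1.561, 2.017]
force: [1.1, 0.1, -1.8]
grip_width: 0.0134
time_s: 60.6
ee_pos: [0.4314, 0.0504, 0.0521]
eef_rot: [-2.719, 1.561, 1.992]
force: [-9.6, -1.5, 20.9]
grip_width: 0.0135
t 60.6 tcp [431.4  50.4  52.1] jawyaw -0.0005 xdir [-0.0041  0.009  -1.    ] j [0.03 0.28 1.99 0.01 0.87 0.02] w 13.5 F [-9.6 -1.5 20.9] M [-0.22  1.54 -0.04]
tool shift mm [-0.   0.1  0.7] spin -0.0022
```

```bash
python3 -m handwheel '[[[0,0,0],0,0.4],[[0,0,0],0,0.2],[[0,0,0],0,0],[[0,0,0],0,0],[[0,0,0],0,0]]' 20
python3 -m handwheel '[[[-20,0,0],0,0],[[-50,0,0],0,0],[[-90,0,0],0,0],[[-130,0,0],0,0],[[-150,0,0],0,0]]' >/dev/null
python3 -m handwheel '[[[0,-40,0],0,0],[[0,-70,40],0,0],[[0,-90,90],0,0],[[0,-90,140],0,0],[[0,-90,190],0,0]]' >/dev/null
python3 -m handwheel '[[[0,0,50],0,0],[[0,0,100],0,0],[[0,0,120],0,0],[[0,0,120],0,0],[[0,0,120],0,0]]'
python3 go.py
cat > fin.py <<'E'
from m import fit
from h import *
im,W=cloud("top"); cv2.imwrite("pics/fin.png",im); hsv=cv2.cvtColor(im,cv2.COLOR_BGR2HSV); Z=W[...,2]
p=W[(Z>.057)&(Z<.075)&(hsv[...,2]<90)&(abs(W[...,0]-.431)<.03)&(W[...,1]>-.04)&(W[...,1]<.12)]*1000
for k in range(3): c,vt=fit(p[:,:2]); d=(p[:,:2]-c)@vt[1]; p=p[abs(d)<9]
print("handle",c,vt[0],p[:,1].min(),p[:,1].max(),np.median(p[:,2]))
m=((Z>.037)&(Z<.05)&(W[...,0]>.45)&(W[...,0]<.75)&(W[...,1]>-.45)&(W[...,1]<.09)).astype(np.uint8)
n,l,s,c=cv2.connectedComponentsWithStats(m)
for i in range(1,n):
    if s[i,4]>60: print("can",np.round(W[l==i].mean(0)*1000,1),s[i,4])
cv2.imwrite("pics/finp.png",cv2.resize(im[190:290,340:540],None,fx=4,fy=4,interpolation=cv2.INTER_CUBIC))
E
python3 fin.py | grep -E "^handle \[4|^can \[" ; python3 bl.py 579 -107.7 -0.004 0 -171.5 | grep -E "top|scene|cake"
```

```text
time_s: 61.1
ee_pos: [0.4314, 0.0504, 0.0521]
eef_rot: [-2.718, 1.561, 1.994]
force: [-0.2, 0.1, -0.0]
grip_width: 0.0462
time_s: 62.6
ee_pos: [0.3417, -0.2587, 0.2029]
eef_rot: [3.023, 1.562, 1.451]
force: [0.2, 0.1, -0.3]
grip_width: 0.0469
t 62.6 tcp [ 341.7 -258.7  202.9] jawyaw -0.0007 xdir [ 0.0011  0.009  -1.    ] j [-0.74  0.04  1.86  0.01  1.24 -0.74] w 46.9 F [ 0.2  0.1 -0.3] M [-0.01 -0.09  0.  ]
handle [433.52375055  37.9509465 ] [-0.00782311 -0.9999694 ] -14.316473763827169 88.98504455917471 64.96384015037482
can [675.7  29.4  41.6] 148
can [612.3  71.8  41.7] 148
can [ 604.3 -377.7   44.7] 160
can [ 559.  -362.1   43.9] 153
can [ 559.9 -400.8   44.6] 171
can [535.3  26.5  41.7] 156
top tcp a,b -236.4 -151.4 blade n 0
  bay 0.0 cake a,b [-1.1  0.7] 32.6 z 68.8
  bay -171.5 cake a,b [ 2.  -0.3] 32.8 z 68.7
scene tcp a,b -236.4 -151.3 blade n 0
  bay 0.0 cake a,b [-3.8 -0.8] 32.1 z 70.5
  bay -171.5 cake a,b [-1.5 -0.3] 34.2 z 70.6
```

View pics/finp.png

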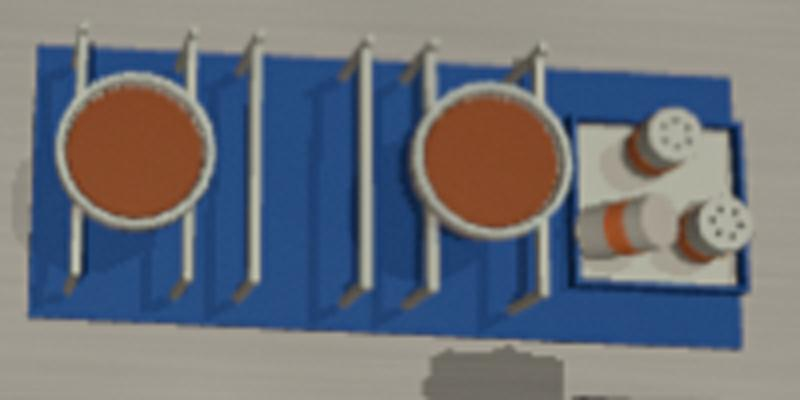

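View pics/fin.png

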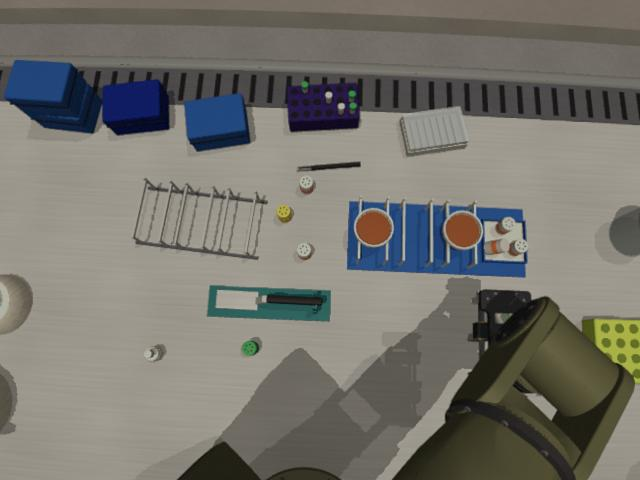

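Both dishes sit on their rails, at (373,228) and (462,230), and the spatula is on its rest. The third can, at (497,247), leans instead of standing. I'll measure how it sits.

```bash
cat > c4.py <<'E'
from h import *
for nm in("top","scene"):
    im,W=cloud(nm); W=W*1000
    m=(W[...,2]>8)&(W[...,2]<60)&(abs(W[...,0]-559)<18)&(W[...,1]>-386)&(W[...,1]<-335); p=W[m]; print(nm)
    for y in range(-388,-334,5):
        q=p[(p[:,1]>=y)&(p[:,1]<y+5)]
        if len(q)>3: print(y+2.5,len(q),"x",q[:,0].min().round(),q[:,0].max().round(),"z",np.percentile(q[:,2],[5,50,95]).round(1))
E
python3 c4.py; python3 go.py 559 -362 140 0
```

```text
top
-380.5 4 x 555.0 565.0 z [38.5 38.7 40. ]
-375.5 18 x 551.0 570.0 z [40.2 42.1 43.8]
-370.5 22 x 547.0 574.0 z [43.3 44.9 46.9]
-365.5 33 x 547.0 574.0 z [38.4 47.2 49.7]
-360.5 45 x 546.0 573.0 z [36.  48.8 53.9]
-355.5 53 x 546.0 575.0 z [25.3 43.7 51.7]
-350.5 54 x 546.0 572.0 z [20.7 36.8 44.1]
-345.5 50 x 547.0 573.0 z [18.1 28.8 36.7]
-340.5 44 x 542.0 575.0 z [14.6 21.2 27.5]
-335.5 35 x 542.0 576.0 z [ 8.8 14.4 19.5]
scene
-380.5 9 x 549.0 575.0 z [ 8.1 41.5 43.9]
-375.5 11 x 547.0 570.0 z [ 9.2 45.3 47.6]
-370.5 17 x 547.0 576.0 z [30.7 47.6 50.1]
-365.5 18 x 548.0 574.0 z [34.4 49.8 53.2]
-360.5 38 x 549.0 573.0 z [30.3 48.1 55.2]
-355.5 48 x 547.0 575.0 z [20.  40.5 49.1]
-350.5 32 x 548.0 573.0 z [17.5 35.9 43. ]
-345.5 7 x 556.0 572.0 z [23.6 34.8 40.7]
t 62.85 tcp [ 342.1 -258.2  203.4] jawyaw 0.0014 xdir [ 0.0019  0.0081 -1.    ] j [-0.74  0.04  1.86  0.01  1.24 -0.74] w 47.2 F [0.  0.4 0.5] M [-0.06 -0.1   0.04]
tool shift mm [ 63.  216.6 104.6] spin 0.0014
```

The can rests with its lower edge on the pocket wall and its top against its neighbour, tilted about 32°. I'll lift it out and stand it up by dragging its edge on clear bench. Then I'll set it back upright.

```bash
python3 -m handwheel '[[[15,45,20],0,0.28],[[30,90,40],0,0.28],[[45,130,62],0,0.28],[[63,180,85],0,0.28],[[63,215,103],0,0.28]]' >/dev/null
python3 -m handwheel '[[[0,0,0],0,0.28],[[0,0,0],0,0.28],[[0,0,0],0,0.28],[[0,0,0],0,0.28],[[0,0,0],0,0.28]]' >/dev/null
python3 go.py 557.5 -361 75 0
```

```text
t 63.85 tcp [ 558.4 -359.7  138.9] jawyaw 0.0022 xdir [ 7.0e-04  8.9e-03 -1.0e+00] j [-0.63  0.62  1.24  0.01  1.28 -0.63] w 33.8 F [-0.4 -0.8 -0.8] M [-0.01 -0.09  0.05]
tool shift mm [63.9 -0.9  1.9] spin 0.0022
```

```bash
python3 -m handwheel '[[[25,-1,2],0,0.28],[[50,-1,2],0,0.28],[[75,-1,2],0,0.28],[[90,-1,2],0,0.28],[[90,-1,2],0,0.28]]'
python3 -m handwheel '[[[8,0,0],0,0.28],[[13,0,0],0,0.28],[[13,0,0],0,0.28],[[13,0,0],0,1],[[13,0,0],0,1]]'
python3 -m handwheel '[[[0,0,0],0,1],[[0,0,0],0,1],[[0,0,0],0,1],[[-8,0,0],0,1],[[-16,0,0],0,1]]'
python3 -m handwheel '[[[-20,0,0],0,1],[[-40,0,0],0,1],[[-60,0,0],0,1],[[-80,0,0],0,1],[[-85,0,0],0,1]]'
python3 pk.py; python3 go.py 455 -260 130 0
```

```text
time_s: 64.35
ee_pos: [0.5566, -0.3603, 0.0474]
eef_rot: [-3.0, 1.56, 1.714]
force: [-0.3, 0.6, -0.5]
grip_width: 0.0339
time_s: 64.85
ee_pos: [0.5568, -0.3604, 0.0349]
eef_rot: [-3.053, 1.561, 1.662]
force: [-0.7, -0.5, -0.2]
grip_width: 0.0274
time_s: 65.35
ee_pos: [0.5568, -0.3605, 0.0516]
eef_rot: [-3.045, 1.561, 1.67]
force: [0.1, -0.1, 0.4]
grip_width: 0.0273
time_s: 65.85
ee_pos: [0.5576, -0.362, 0.1399]
eef_rot: [2.817, 1.563, 1.248]
force: [-0.0, 0.3, 0.4]
grip_width: 0.0274
[ 606.6 -374.9   45. ] 103
t 65.9 tcp [ 557.5 -361.8  139.2] jawyaw 0.0022 xdir [ 0.0019  0.0081 -1.    ] j [-0.63  0.62  1.24  0.01  1.28 -0.64] w 27.5 F [-0.6 -0.   0.3] M [-0.02 -0.1  -0.02]
tool shift mm [   9.8 -102.3 -102. ] spin 0.0022
```

```bash
python3 -m handwheel '[[[0,-25,-5],0,1],[[0,-50,-15],0,1],[[0,-75,-45],0,1],[[0,-102,-80],0,1],[[0,-102,-102],0,1]]' >/dev/null
python3 -m handwheel '[[[25,0,0],0,1],[[50,0,0],0,1],[[75,0,0],0,1],[[98,0,0],0,1],[[98,0,0],0,1]]'
python3 go.py 455 -260 31 0; python3 pk.py
```

```text
time_s: 66.9
ee_pos: [0.4508, -0.2561, 0.0378]
eef_rot: [-2.771, 1.557, 1.942]
force: [0.3, 0.4, -0.4]
grip_width: 0.0275
t 66.9 tcp [ 450.8 -256.1   37.8] jawyaw 0.0014 xdir [-0.0049  0.0126 -0.9999] j [-0.59  0.47  1.76  0.01  0.92 -0.6 ] w 27.5 F [ 0.3  0.4 -0.4] M [-0.07 -0.08 -0.04]
tool shift mm [6.8 4.2 4. ] spin 0.0014
[ 604.9 -378.2   45.1] 146
[ 560.1 -401.4   44.8] 161
```

```bash
python3 -m handwheel '[[[3,0,0],0,1],[[6,0,0],0,1],[[8,0,0],0,1],[[8,0,0],0,1],[[8,0,0],0,1]]' 8
python3 -m handwheel '[[[1,0,-5],0,1],[[1,0,-10],0,1],[[2,0,-15],0,1],[[3,0,-20],0,1],[[3,0,-25],0,1]]' 5
python3 -m handwheel '[[[0,0,0],0,1],[[0,0,0],0,0.5],[[0,0,0],0,0.2],[[0,0,0],0,0],[[0,0,0],0,0]]' 
python3 -m handwheel '[[[-20,0,0],0,0],[[-60,0,0],0,0],[[-80,0,0],0,0],[[-80,-40,0],0,0],[[-80,-40,60],0,0]]' >/dev/null
python3 go.py 450 -230 130 0
python3 - <<'E'
from h import *
for nm in("top","scene"):
    im,W=cloud(nm); W=W*1000
    m=(W[...,2]>8)&(W[...,2]<70)&(abs(W[...,0]-450)<40)&(abs(W[...,1]+235)<55); p=W[m]
    t=p[p[:,2]>38]; print(nm,len(p),p.min(0).round(),p.max(0).round(),"top",len(t),t.mean(0).round(1) if len(t) else"", t.min(0).round(1) if len(t) else"",t.max(0).round(1) if len(t) else"")
E
```

```text
time_s: 67.45
ee_pos: [0.4518, -0.2567, 0.032]
eef_rot: [-2.918, 1.56, 1.796]
force: [0.0, -0.2, -0.3]
grip_width: 0.028
time_s: 67.95
ee_pos: [0.4518, -0.2313, 0.0293]
eef_rot: [-2.941, 1.56, 1.773]
force: [-0.4, -1.8, 0.7]
grip_width: 0.0279
time_s: 68.45
ee_pos: [0.4518, -0.2313, 0.0292]
eef_rot: [-2.929, 1.56, 1.785]
force: [-0.7, -0.5, 0.5]
grip_width: 0.046
t 68.95 tcp [ 406.9 -277.1  107. ] jawyaw 0.0047 xdir [-0.0086  0.0161 -0.9998] j [-0.68  0.31  1.79  0.01  1.06 -0.68] w 47.2 F [ 1.7 -0.3  0.7] M [ 0.01 -0.17 -0.01]
tool shift mm [-22.6  43.1 -47.3] spin 0.0047
top 215 [ 440. -237.   10.] [ 468. -209.   45.] top 162 [ 453.8 -223.1   41.4] [ 440.3 -237.5   38.1] [ 467.6 -209.7   44.7]
scene 200 [ 436. -241.    8.] [ 469. -208.   49.] top 94 [ 454.7 -223.4   43.1] [ 436.2 -239.1   38. ] [ 467.8 -209.    49. ]
```

It now stands upright on the bench at (454,-223). I'll regrasp it and place it back.

```bash
python3 -m handwheel '[[[0,15,-20],0.004,0],[[0,30,-40],0.004,0],[[0,47,-54],0.004,0],[[0,47,-54],0.004,0],[[0,47,-54],0.004,0]]' >/dev/null
python3 -m handwheel '[[[0,0,0],0,0],[[0,0,0],0,0],[[0,0,0],0,0],[[0,0,0],0,0],[[0,0,0],0,0]]' >/dev/null
python3 go.py 454 -223 31 0
```

```text
t 70.05 tcp [ 458.  -231.6  109.4] jawyaw -0.0048 xdir [-0.002   0.0096 -1.    ] j [-0.54  0.34  1.74  0.01  1.07 -0.54] w 47.1 F [0.1 0.1 0.6] M [-0.03 -0.07 -0.04]
tool shift mm [78.4 -3.9 -7.8] spin -0.0048
```

```bash
python3 -m handwheel '[[[0,-4,-8],-0.005,0],[[25,-4,-8],-0.005,0],[[50,-4,-8],-0.005,0],[[70,-4,-8],-0.005,0],[[78,-4,-8],-0.005,0]]' 
python3 -m handwheel '[[[1,0,0],0,0],[[1,0,0],0,1],[[1,0,0],0,1],[[1,0,0],0,1],[[1,0,0],0,1]]' 20
python3 -m handwheel '[[[-25,0,0],0,1],[[-50,0,0],0,1],[[-75,0,0],0,1],[[-100,0,0],0,1],[[-103,0,0],0,1]]' >/dev/null
python3 go.py 556 -361 135 0
```

```text
time_s: 70.55
ee_pos: [0.4529, -0.2219, 0.0299]
eef_rot: [-2.779, 1.559, 1.934]
force: [-0.1, 0.7, -0.5]
grip_width: 0.0468
time_s: 71.05
ee_pos: [0.4533, -0.2221, 0.0297]
eef_rot: [-2.861, 1.56, 1.852]
force: [-1.1, 0.5, 6.2]
grip_width: 0.0274
t 71.55 tcp [ 454.6 -223.8  135.5] jawyaw 0.0005 xdir [ 0.0011  0.0079 -1.    ] j [-0.53  0.29  1.74  0.01  1.11 -0.54] w 27.4 F [ 0.  -1.  -0.5] M [-0.03 -0.14 -0.07]
tool shift mm [ -0.4 101.3 137.2] spin 0.0005
```

```bash
python3 -m handwheel '[[[0,5,35],0,1],[[0,15,70],0,1],[[0,40,105],0,1],[[0,75,137],0,1],[[0,101,137],0,1]]' >/dev/null
python3 -m handwheel '[[[0,0,0],0,1],[[0,0,0],0,1],[[20,0,0],0,1],[[40,0,0],0,1],[[50,0,0],0,1]]' >/dev/null
python3 go.py 556 -361 35 0
```

```text
t 72.55 tcp [ 554.7 -362.9   80.9] jawyaw -0.0028 xdir [-0.0018  0.0095 -1.    ] j [-0.64  0.68  1.29  0.01  1.18 -0.64] w 27.9 F [-0.3 -0.8  0.1] M [ 0.03 -0.07 -0.02]
tool shift mm [45.9  1.4 -1.4] spin -0.0028
```

```bash
python3 -m handwheel '[[[12,1,-1],0,1],[[24,1,-1],0,1],[[34,1,-1],0,1],[[41,1,-1],0,1],[[43,1,-1],0,1]]' 
python3 -m handwheel '[[[1,0,0],0,1],[[2,0,0],0,1],[[3,0,0],0,1],[[4,0,0],0,1],[[4,0,0],0,1]]'
python3 -m handwheel '[[[0,0,0],0,0.3],[[0,0,0],0,0.25],[[0,0,0],0,0.25],[[0,0,0],0,0.25],[[0,0,0],0,0.25]]'
python3 -m handwheel '[[[-20,0,0],0,0.25],[[-50,0,0],0,0.25],[[-90,0,0],0,0.25],[[-100,0,0],0,0.25],[[-100,-50,0],0,0.25]]' >/dev/null
python3 -m handwheel '[[[0,-50,0],0,0.25],[[0,-100,0],0,0.25],[[-10,-150,0],0,0.25],[[-20,-170,0],0,0.25],[[-30,-190,0],0,0.25]]'
python3 c4.py; python3 pk.py
```

```text
time_s: 73.05
ee_pos: [0.5554, -0.3613, 0.0371]
eef_rot: [-2.894, 1.56, 1.815]
force: [0.3, -0.1, -1.1]
grip_width: 0.0277
time_s: 73.55
ee_pos: [0.5556, -0.3614, 0.0337]
eef_rot: [-2.94, 1.561, 1.77]
force: [-1.2, 1.6, 4.4]
grip_width: 0.0273
time_s: 74.05
ee_pos: [0.5555, -0.3614, 0.0337]
eef_rot: [-2.932, 1.561, 1.778]
force: [0.1, -0.2, -0.4]
grip_width: 0.0349
time_s: 75.05
ee_pos: [0.3172, -0.3625, 0.165]
eef_rot: [2.878, 1.564, 1.306]
force: [0.5, 0.6, -0.0]
grip_width: 0.0355
top
-375.5 4 x 556.0 564.0 z [42.7 44.8 47.2]
-370.5 24 x 545.0 568.0 z [41.  44.4 47.4]
-365.5 38 x 544.0 572.0 z [15.6 44.8 47.2]
-360.5 50 x 544.0 572.0 z [15.8 44.1 46.8]
-355.5 49 x 544.0 570.0 z [12.7 42.8 47.2]
-350.5 76 x 548.0 568.0 z [ 9.4 31.5 45.9]
-340.5 17 x 542.0 575.0 z [12.3 14.6 15.4]
-335.5 27 x 541.0 576.0 z [ 8.2 12.1 17. ]
scene
-375.5 14 x 550.0 573.0 z [ 9.7 43.4 49. ]
-370.5 20 x 545.0 570.0 z [11.  45.7 50.1]
-365.5 30 x 542.0 572.0 z [11.3 40.1 51.3]
-360.5 41 x 546.0 574.0 z [12.3 42.2 50.5]
-355.5 49 x 547.0 571.0 z [11.  35.1 48.7]
-350.5 26 x 550.0 573.0 z [27.6 36.9 47.9]
[ 604.7 -378.    45.3] 147
[ 557.9 -361.3   44.9] 145
[ 560.  -401.3   45.1] 163
```

Top flat at z 45, so it stands upright. One last full check before handing in.

```bash
python3 fin.py | grep -E "^handle \[4|^can \[" ; python3 bl.py 579 -107.7 -0.004 0 -171.5 | grep -E "top|scene|cake"; python3 go.py
```

```text
handle [433.5569363   37.93058801] [-0.00691206 -0.99997611] -14.303152589789585 88.84025433291127 65.1060067765874
can [675.9  29.5  41.7] 143
can [612.5  72.   42.1] 149
can [ 604.4 -377.8   44.8] 157
can [ 557.4 -360.8   44.3] 159
can [ 559.7 -400.9   44.5] 173
can [535.4  26.6  41.8] 153
top tcp a,b -258.7 -255.9 blade n 0
  bay 0.0 cake a,b [-1.   0.5] 32.6 z 68.8
  bay -171.5 cake a,b [ 2.5 -0.1] 32.7 z 68.5
scene tcp a,b -258.6 -255.8 blade n 0
  bay 0.0 cake a,b [-3.5 -0.6] 32.2 z 70.7
  bay -171.5 cake a,b [-1.9  0.4] 34.9 z 70.5
t 75.35 tcp [ 319.4 -362.5  164.2] jawyaw 0.0005 xdir [ 0.0016  0.0075 -1.    ] j [-0.93  0.21  1.77  0.01  1.17 -0.93] w 35.6 F [-0.3 -0.7 -0.2] M [-0.02 -0.09 -0.02]
```

View pics/fin.png

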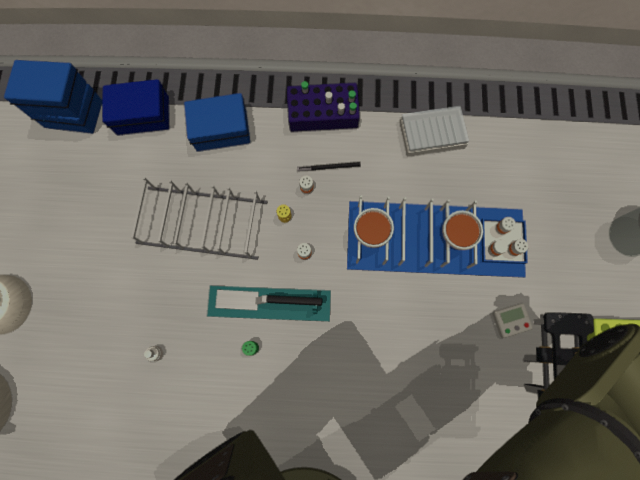

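The final picture shows both dishes on their rails at (373,228) and (462,230), and three cans upright in the pocket around (505,240). Two cans remain on the bench at (306,185) and (304,251), the spatula is on its rest at (293,300), and the pen, bottle and timer have not moved.

```bash
python3 -c "
from station import *
print(hand_in())"
```

```text
the job is handed in; nothing more can be done
None
```

The job is done and handed in at about 75 s of the 210 s allowed; no verdict is reported.

- **Dishes:** Two were present. I carried both on the spatula, to tray bays 2 and 0. By the overhead camera they lie about 1 mm and 3 mm from the bay middles; the scene camera agrees within about 4 mm. Both sit at rail height. I judged level from the pictures and did not measure tilt.
- **Canisters:** Three stand upright on the pocket floor and the other two are on the bench. The third took three placements:
  - The first time, it was out of the pocket and leaning under a rail afterwards, probably from the announced knock.
  - The second time, I set it down tilted against the pocket wall, and the first height check missed that.
  - I then stood it up on clear bench and put it back, and the last height check shows it upright.
- **Spatula:** It is back on its rest, about 3 mm and 0.01 rad from where it was measured at the start.
- **Pen, bottle and timer:** I did not touch them, and they look unmoved in the last picture.
- **Off-plan contact:** While I was fetching the knocked canister, a finger pressed a tray rail with about 15–17 N, under the 40 N limit. No dish was in the tray then.

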